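# Fasten the camera case's draw catch

## Robot

A 7-joint arm with a two-finger parallel gripper is mounted at the origin on the work surface. World frame = base frame: x ahead of the robot, y to its left, z up, the work surface at z = 0. Lengths are in m, angles in rad, forces in N, time in s.
With the tool pointing down it reaches from about 0.4 to 0.85 m from the base axis. Payload 4.5 kg.
Tool frame: the origin (TCP) lies between the finger pads; the fingertips stand 25 mm ahead of it and the grasp point (between the pads) lies 6 mm ahead of it (r.tips_ahead is the distance from the TCP to the fingertips, in m); z points along the fingers, y is the direction in which the jaws open and shut (so a half turn about z gives the same grasp; the last joint's range is limited). The gripper opens to 88 mm and grips with 3 to 60 N. Pads are 18 mm wide; open, the fingers measure 123 mm over their backs; the gripper's body (75 mm by 187 mm) begins 45 mm behind the grasp point.
Start: joints at [1.167, 0.689, -0.195, 1.565, 0.157, 0.902, -0.215], TCP at [0.265, -0.566, 0.264] pointing down, gripper open.
Joint ranges: [-3.01, 3.01], [-0.46, 2.08], [-1.47, 1.51], [0.13, 2.56], [-1, 4.14], [0.04, 2.09], [-2.66, 2.66]. Speed limits (rad/s): [2.57, 2.57, 3.14, 3.14, 3.14, 3.14, 3.14].

## Interface

Orientations are given as a unit quaternion [x, y, z, w].
In Python, from plant import r, imaging gives the robot as it stands.
- The arm moves only by the tool send_rows, never from a script. Its argument "moves" is one flat list of numbers, 6 for each row, row after row: the shift along the tool's x, y, z in m, then the turn, a rotation vector about the tool's x, y, z in degrees. A call has exactly 5 rows; each row is the pose to reach, as a shift and turn from the pose measured when the call began, along the tool's axes at that moment; what a row does not reach only later rows make up. A row lasts 1/12 s, in which the tool goes at most 41.7 mm and 7.16 degrees, less where a joint would pass 70% of its speed; a pose out of reach is approached as far as the arm can. A call with a gripper value outside its range is refused whole. "claw" is the closure, from -1 (fully open) to 1 (shut), so that 0 is half open, set as the call begins (left out, the last holds). The fingers move at their own pace and stop on an object; "grip_force" is the grip in N (left out, the last holds). Time passes only in rows, so rows that repeat a pose let the fingers close, or fill a call up. It gives the time, the measured TCP pose, the force and the opening at its end, in the units of the state.
- r.get_state(): the state, without advancing time (a new reading comes with each control period).
- imaging.snapshot(name): name is "side" or "top"; returns a dict with "image" (420x560x3 uint8, red, green, blue), "depth" (420x560 float32, m along the optical axis (not along the pixel's ray), 0 where there is no reading), "mtx" (3x3 intrinsics, pixels), "rvec" (rotation vector, rad) and "tvec" (3), from world to camera coordinates, as OpenCV has them. Camera axes: x right, y down, z forward; pixel columns grow to the right and rows downward; lengths in m; the calibration is good to about 2 mm. A picture is of the moment at which its call begins.
- r.finish_job(): hands the job in, once; it reports no verdict.
Trained networks look in a picture, given as the dict that the camera call returned (one of the last four; its "shot" number tells which), for a name from the list of things; names that differ only in an ending like _2 or _b are one class to them, and where a whole thing is asked for, a point or a joint stands for the part that bears it (a point fixed in the world has none). Each returns a list of dicts, best first, with "score" (0 to 1); they miss things now and then, are a little off and sometimes report something else, mostly with a low value. They report only what shows in the picture. A call takes as long as a camera call.
- imaging.look_for(query, picture): "box" ([centre column, centre row, width, height] as shares, 0 to 1, of the picture: columns of its width, rows of its height, round what is visible of it).
- imaging.silhouettes(query, picture): "pixels" (420x560 bool, what is visible of it) and "box" ([centre column, centre row, width, height] as shares, 0 to 1, of the picture: columns of its width, rows of its height, round what is visible of it).
- imaging.pinpoint(query, picture): "point" ([column, row] as shares, 0 to 1, of the picture: columns of its width, rows of its height: a listed point, or the origin of a listed thing).
The state is a dict: "clock": time; "q": joint angles; "qd": joint speeds; "joint_torque": joint torques, N m; "tool_pos": TCP position; "eef_rot": TCP orientation; "contact_force": force on the tool from outside, world axes, zero at the start; "moment": the same for the moment, N m; "opening": opening from 0.0 (shut) to 1.0 (fully open).
Only numpy, scipy, OpenCV 4.12 (cv2) and the standard library are available. Lean on these libraries where they do the work, as an engineer would, in place of code of your own. Each camera call takes 0.05 s, during which the arm holds its last target.

## Task

The camera case is packed but its lid still stands ajar on its seal. Swing the catch's wire loop over onto the lid and hook it behind the keeper, then press the lever over and down flat, past centre, so that the catch holds the lid pulled tight. Leave the lens, remote control, plant and picture where they are.

Things in the scene. Friction and masses are not known exactly. Their poses are not given: they have to be found in the camera images.
- case: Hard camera case, grey shell with aluminium edges, standing firm on its hinge edge (never shifts): 150 deep (x), 300 wide (y), 190 mm high. Origin: centre of the underside; x points from the lid side to the body side (away from the robot at yaw 0), z up. Lid: the -x half, seam at x = -23 mm. A steel draw catch sits on the level top at mid width and works in the plane y = 0.
- catch_pivot (a point): Axis of the catch's lever, parallel to the case's y, on the body half, 20 mm above the top: (-3, 0, 210) mm in the case's frame. The lever is a steel strip 24 mm wide, 3 mm thick, 52 mm long from this axis, its tip slightly upturned.
- lever_tip (a point): Middle of the lever's tip, 52 mm from catch_pivot.
- lever (a joint): Lever angle, rad: 0 = flat on the body half, pointing to the case's +x (stop); 1.57 upright; 2.4 leaning over the lid (stop). Stiff: stays where left (1 N at the tip moves it). With the loop hooked the pull starts at 1.4; the push needed at the tip is greatest (7 N) near 1.0; dead centre is near 0.33, below that the pull closes it.
- loop_bar (a point): Middle of the cross bar of the catch's wire loop: a rigid U of 4 mm steel wire, 40 mm wide over its two legs (32 inside); the legs run 60 mm from their pivot on the lever to the bar's axis. That pivot is on the lever, 13 mm from catch_pivot towards the tip and 4 mm to its underside (the side facing the case when flat).
- loop (a joint): Loop angle on the lever, rad: 0 = pointing opposite to the lever (as when hooked and shut), 3.14 = folded back along the lever, bar beyond its tip. The loop's elevation above the case's -x direction is loop angle minus lever angle. Stiff: stays where left. Keeper, lid and case stop the bar.
- keeper (a point): Just under the keeper's lip, on the lid, 17 mm above its top; 46 mm from catch_pivot (52 while ajar). Keeper: steel upright 22 wide, 23 high, far face 2 mm to the lever side of this point; its lip, 19 to 23 mm above the lid, reaches 4 mm beyond this point away from the lever. The hooked bar lies on the far face, below the lip: it comes down outside the lip, then back under it.
- lid (a joint): Angle of the lid about its hinge at the foot of the seam, rad: 0 = shut; its springy seal pushes it ajar to about 0.03 (top edge 6 mm off). The fastened catch holds it at about 0.004 with some 55 N.
- lens: Black camera lens standing on end, 70 mm across, 78 mm high, origin under its centre. To be left alone.
- remote: White air-conditioner remote control lying flat, 150 x 46 x 18 mm, origin under its centre. To be left alone.
- plant: Small plant in a red plastic pot, pot 100 mm across and 78 mm high, leaves to 150 mm, origin under its centre. To be left alone.
- picture: Framed picture standing on a foot, 130 mm wide, 170 mm high, origin under its centre. To be left alone.

How it is judged:
By the outcome, as a careful person would: the job done as asked, in the order asked, and still so for the second after the job is handed in, with the robot touching nothing.
It also fails if it takes over 58 s, if anything falls off the work surface, if the arm or the gripper's body presses on something with over 40 N, if the wrist force passes 120 N, or if a joint passes its speed limit or range.

## Working session

There is one attempt and no reset: what is moved stays moved. The work goes in short steps, Python scripts to look and compute and a tool call to move; the robot and the scene stay as the last step left them, time stands still between calls to the robot, and variables do not carry over. Pictures are saved under pics/ and viewed, and the job is handed in when it is done.

Besides the shell and the picture viewer there is one more tool, called after ">>>" as name(argument=value, ...) on one line, values as JSON. send_rows: Moves the arm, as the interface text tells. Its arguments: {"type":"object","properties":{"moves":{"type":"array"},"claw":{"type":"number"},"grip_force":{"type":"number"}},"required":["moves"]}

```bash
ls; mkdir -p pics; cat > h.py <<'E'
import numpy as np, cv2
from plant import r, imaging
def cam(s):
    R,_=cv2.Rodrigues(np.array(s["rvec"],float)); return R,np.array(s["tvec"],float).ravel(),np.array(s["mtx"],float)
def back(s,u,v,d):
    R,t,K=cam(s); p=np.array([(u-K[0,2])/K[0,0]*d,(v-K[1,2])/K[1,1]*d,d]); return R.T@(p-t)
def proj(s,P):
    R,t,K=cam(s); P=np.atleast_2d(P); c=P@R.T+t; q=c@K.T; return q[:,:2]/q[:,2:]
def ray(s,u,v):
    R,t,K=cam(s); d=R.T@np.array([(u-K[0,2])/K[0,0],(v-K[1,2])/K[1,1],1]); return -R.T@t,d/np.linalg.norm(d)
def save(s,n,crop=None,scale=1):
    im=cv2.cvtColor(s["image"],cv2.COLOR_RGB2BGR)
    if crop: im=im[crop[1]:crop[3],crop[0]:crop[2]]
    if scale!=1: im=cv2.resize(im,None,fx=scale,fy=scale,interpolation=cv2.INTER_CUBIC)
    cv2.imwrite("pics/"+n,im)
E
python3 - <<'E'
from h import *
for n in ("side","top"):
    s=imaging.snapshot(n); save(s,n+"0.png")
    R,t,K=cam(s); print(n,"campos",(-R.T@t).round(3),"fwd",R[2].round(3),K[0,0])
    for q in ["case","catch_pivot","lever_tip","loop_bar","keeper"]:
        o=imaging.pinpoint(q,s)[:2]
        for a in o:
            u,v=a["point"][0]*560,a["point"][1]*420
            d=s["depth"][min(int(v),419),min(int(u),559)]
            print(q,round(a["score"],2),round(u,1),round(v,1),back(s,u,v,d).round(4))
print(r.get_state(), r.tips_ahead)
E
```

```text
pics
side campos [ 0.541 -0.731  0.93 ] fwd [-0.003  0.709 -0.705] 399.6997415086581
catch_pivot 0.77 297.7 236.7 [ 0.5581 -0.1171  0.2144]
lever_tip 0.8 315.8 226.9 [ 0.5998 -0.1112  0.242 ]
loop_bar 0.67 218.2 374.2 [ 0.3859 -0.3817  0.0755]
loop_bar 0.51 319.2 222.7 [ 0.6064 -0.1162  0.2618]
keeper 0.71 274.0 236.0 [ 0.502  -0.11    0.2089]
top campos [0.308 0.049 1.429] fwd [ 0.186  0.001 -0.982] 503.7007540658798
catch_pivot 0.62 341.4 195.5 [ 0.5567 -0.107   0.2241]
catch_pivot 0.38 247.1 170.7 [0.6583 0.1327 0.0785]
lever_tip 0.62 346.7 178.5 [ 0.5929 -0.1176  0.2505]
loop_bar 0.5 347.1 171.1 [ 0.6265 -0.1276  0.191 ]
keeper 0.9 339.2 218.8 [ 0.5006 -0.1012  0.2146]
{'clock': 0.6, 'q': array([ 1.1667568 ,  0.68910546, -0.19460227,  1.56532314,  0.15732156,
        0.90246424, -0.21511443]), 'qd': array([ 0.00067982, -0.00023752, -0.00040147, -0.00024373,  0.00071599,
       -0.00119413,  0.00055747]), 'joint_torque': array([-1.17253330e-04, -5.27247155e+01, -1.26669902e+00, -1.53678167e+01,
       -5.19569556e-02, -3.62774199e-04,  1.39388149e-05]), 'tool_pos': array([ 0.26501939, -0.56605202,  0.26373318]), 'eef_rot': array([9.76129807e-01, 2.17187935e-01, 1.01371942e-05, 4.17858594e-05]), 'contact_force': array([ 0.26710922, -0.12707186,  0.33124351]), 'moment': array([-0.03283186,  0.01805871, -0.01185933]), 'opening': 0.9994730522094027} 0.025
```

```bash
python3 - <<'E'
import cv2
for n,c in (("side",(210,180,370,300)),("top",(270,120,430,300))):
    im=cv2.imread(f"pics/{n}0.png"); cv2.imwrite(f"pics/{n}0c.png",cv2.resize(im[c[1]:c[3],c[0]:c[2]],None,fx=3.3 if n=="top" else 4.5,fy=3.3 if n=="top" else 4.5,interpolation=cv2.INTER_CUBIC))
E
```

```text
(no output)
```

View pics/side0.png

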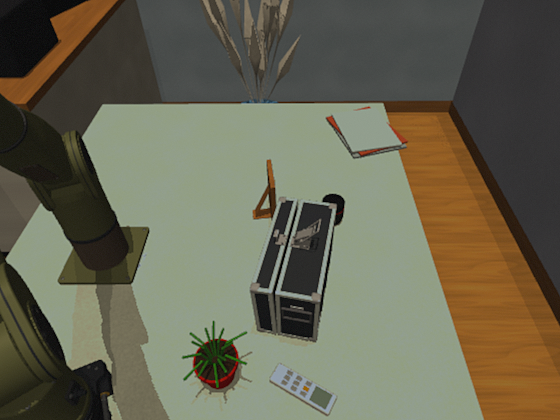

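View pics/top0.png

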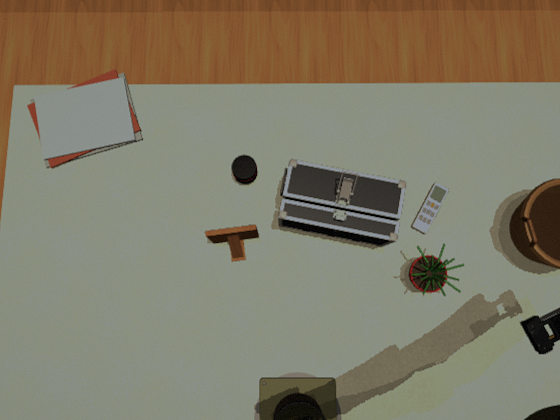

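```bash
ls pics
```

```text
side0.png
side0c.png
top0.png
top0c.png
```

View pics/side0c.png

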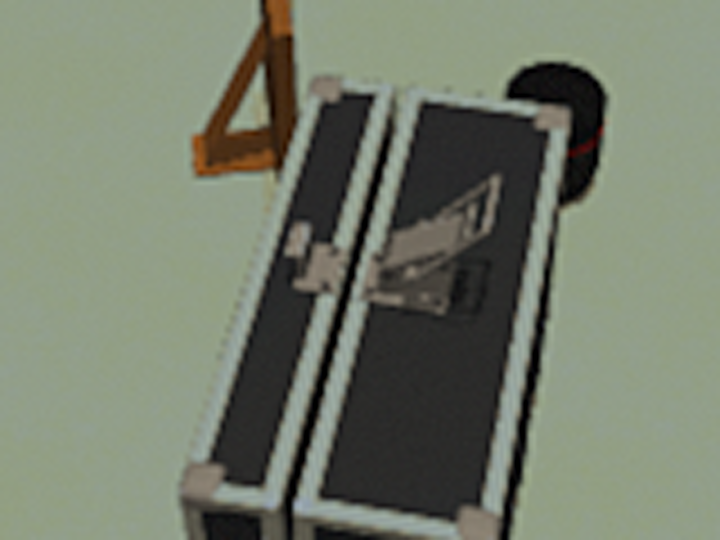

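View pics/top0c.png

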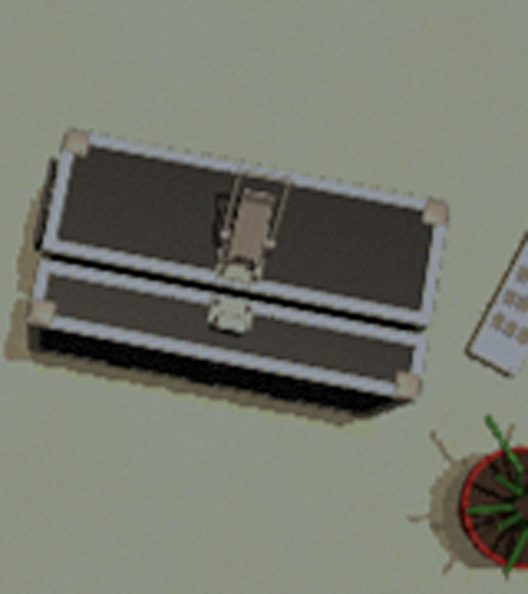

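The side view shows the lever raised at roughly 0.6 rad over the body half, around pixel (305,230), with the loop folded back along it. The keeper is on the lid near (280,236). Next I'll fit the case pose from depth.

```bash
cat >> h.py <<'E'
def cloud(s,mask):
    v,u=np.nonzero(mask&(s["depth"]>0)); d=s["depth"][v,u]; R,t,K=cam(s)
    p=np.stack([(u+.5-K[0,2])/K[0,0]*d,(v+.5-K[1,2])/K[1,1]*d,d],1); return (p-t)@R
E
python3 - <<'E'
from h import *
allp={}
for n in ("top","side"):
    s=imaging.snapshot(n)
    for q in ("case","lever","loop"):
        o=imaging.silhouettes(q,s)
        if not o: print(n,q,None); continue
        P=cloud(s,o[0]["pixels"]); print(n,q,o[0]["score"],len(P),P.mean(0).round(4))
        allp[n+q]=P
    ok=np.ones(s["depth"].shape,bool)
    P=cloud(s,ok); m=(P[:,2]>.178)&(P[:,2]<.20)&(abs(P[:,0]-.56)<.17)&(abs(P[:,1]+.11)<.2)
    P=P[m]; print(n,"top pts",len(P),np.median(P[:,2]))
    (c,sz,a)=cv2.minAreaRect((P[:,:2]*1000).astype(np.float32)); print(c,sz,a)
    np.save(n+"top.npy",P)
    # all cloud near catch
    A=cloud(s,ok); A=A[(A[:,2]>.2)&(A[:,2]<.32)&(abs(A[:,0]-.56)<.1)&(abs(A[:,1]+.11)<.06)]
    np.save(n+"catch.npy",A); print(len(A))
E
```

```text
top case 0.91 8184 [ 0.5457 -0.1117  0.1793]
top lever 0.79 309 [ 0.5772 -0.1197  0.2253]
top loop 0.59 68 [ 0.5967 -0.1182  0.2495]
top top pts 6691 0.1888029365866863
(554.8510131835938, -114.27630615234375) (301.7602233886719, 157.8416748046875) 78.13648223876953
372
side case 0.82 9132 [ 0.5494 -0.1689  0.1611]
side lever 0.61 194 [ 0.5736 -0.1225  0.2242]
side loop 0.44 22 [ 0.5857 -0.1329  0.2394]
side top pts 5917 0.18684714437500508
(556.8694458007812, -114.56777954101562) (302.8808898925781, 156.36944580078125) 78.22408294677734
317
```

```bash
cat >> h.py <<'E'
YAW=np.deg2rad(-11.8); C0=np.array([.5588,-.1150,0]); ex=np.array([np.cos(YAW),np.sin(YAW),0]); ey=np.array([-np.sin(YAW),np.cos(YAW),0])
def tocase(P): # mm
    d=(np.atleast_2d(P)-C0)*1000; return np.stack([d@ex,d@ey,d[:,2]],1)
def toworld(p):
    p=np.atleast_2d(p)/1000; return C0+p[:,:1]*ex+p[:,1:2]*ey+p[:,2:]*[0,0,1]
E
python3 - <<'E'
from h import *
for n in ("top","side"):
    P=tocase(np.load(n+"top.npy")); print(n,np.percentile(P,[.5,99.5],axis=0).round(1))
    A=tocase(np.load(n+"catch.npy")); A=A[A[:,2]>203]
    for x0 in range(-70,90,8):
        m=(A[:,0]>=x0)&(A[:,0]<x0+8)
        if m.sum()>1: print(x0,m.sum(),"y",A[m,1].min().round(1),A[m,1].max().round(1),"z",np.percentile(A[m,2],[5,50,95]).round(1))
for n in ("side","top"):
    s=imaging.snapshot(n); im=cv2.cvtColor(s["image"],cv2.COLOR_RGB2BGR)
    pts=proj(s,toworld([[75,150,190],[75,-150,190],[-23,-150,190],[-23,150,190],[-3,0,210],[-55,0,207]]))
    k=4 if n=="side" else 3
    im=cv2.resize(im,None,fx=k,fy=k)
    for p in pts: cv2.circle(im,tuple(int(v*k) for v in p),4,(0,0,255),1)
    c=pts.mean(0)*k; im=im[int(c[1]-280):int(c[1]+280),int(c[0]-380):int(c[0]+380)]
    cv2.imwrite(f"pics/ov_{n}.png",im)
E
```

```text
top [[ -81.7 -148.2  179.9]
 [  72.6  148.7  195.8]]
-62 27 y -9.3 11.2 z [208.2 212.  215.7]
-54 13 y -10.8 11.1 z [206.9 211.6 213.7]
-14 16 y -12.7 12.2 z [208.9 211.6 214.4]
-6 40 y -11.8 13.5 z [212.8 217.3 223.1]
2 53 y -19.4 19.8 z [214.9 221.3 226.1]
10 54 y -19.9 20.2 z [216.2 227.  231.9]
18 53 y -19.4 19.7 z [228.7 234.1 239.6]
26 59 y -19.7 19.7 z [236.1 241.5 250.2]
34 27 y -19.7 20.0 z [245.  251.3 261.6]
42 29 y -18.6 19.9 z [259.1 262.3 266.4]
side [[ -79.  -150.   180.2]
 [  75.   147.   192.6]]
-62 17 y -11.2 10.3 z [207.2 209.8 211.9]
-54 24 y -12.0 11.5 z [203.4 209.6 213.1]
-14 8 y -11.7 9.3 z [206.  209.6 212.8]
-6 34 y -14.9 12.6 z [203.9 214.5 216.6]
2 41 y -20.5 17.5 z [208.7 218.  223.2]
10 47 y -20.5 19.7 z [213.8 223.1 228.3]
18 40 y -20.0 20.0 z [225.3 230.6 234.2]
26 39 y -21.2 20.2 z [233.5 236.7 241.7]
34 31 y -20.4 18.7 z [242.5 247.1 253.2]
42 31 y -18.9 19.3 z [254.2 260.4 262.9]
```

View pics/ov_side.png

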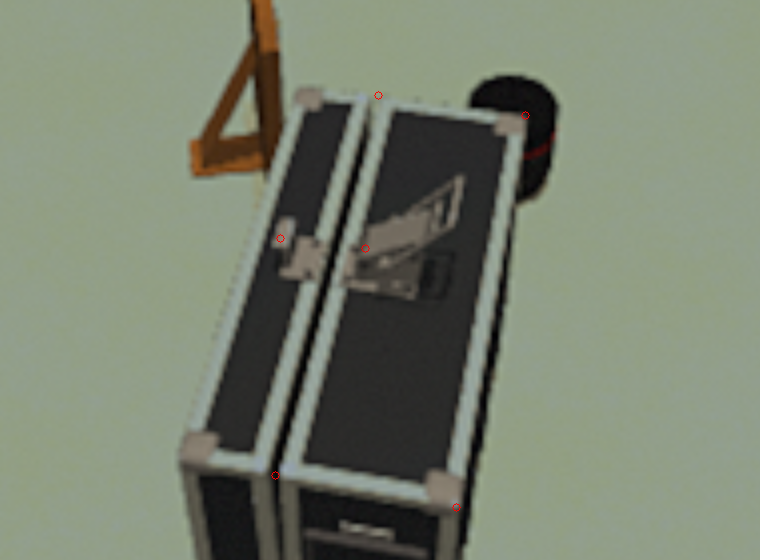

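View pics/ov_top.png

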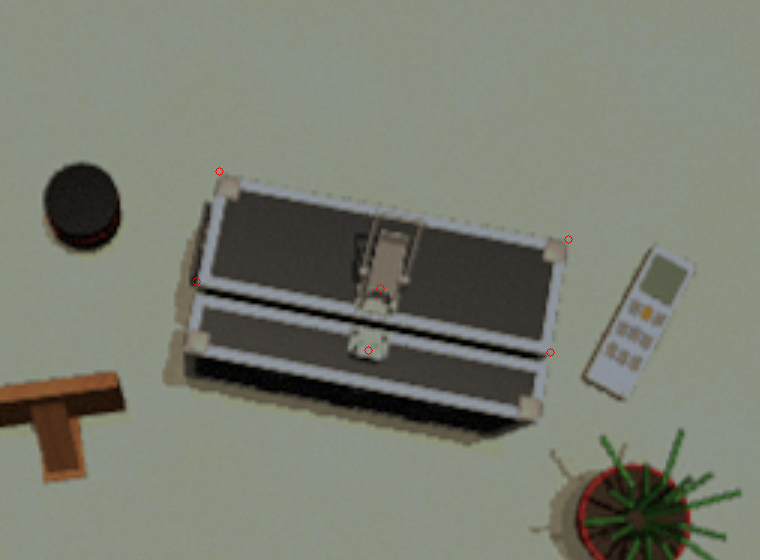

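The overlay and depth agree with the fitted pose to about 3 mm: lever about 0.68 rad, loop about 2.9 rad. Next I'll go to the far side of the catch with closed jaws.

```bash
cat >> h.py <<'E'
from scipy.spatial.transform import Rotation as Ro
def rel(tip_case, yaw=YAW, pitch=0):
    """shift/turn in tool axes from now to put fingertip centre at tip_case(mm), tool down with tool x=case x; pitch deg about case y"""
    st=r.get_state(); R0=Ro.from_quat(st["eef_rot"])
    Rt=Ro.from_matrix(np.stack([ex,-ey,[0,0,-1]],1)); Rt=Ro.from_rotvec(np.deg2rad(pitch)*ey)*Rt
    p=toworld(tip_case)[0]-r.tips_ahead*Rt.as_matrix()[:,2]
    return (R0.inv().apply(p-st["tool_pos"])*1000).round(1),(R0.inv()*Rt).as_rotvec(degrees=True).round(1)
def where():
    st=r.get_state(); R=Ro.from_quat(st["eef_rot"]); print("clock",round(st["clock"],2),"tip case",tocase(st["tool_pos"]+r.tips_ahead*R.as_matrix()[:,2]).round(1)[0],"F",st["contact_force"].round(1),"op",round(st["opening"],3),"rot",(rel([0,0,0])[1]))
def view(tag):
    for n,k in (("side",5),("top",4)):
        s=imaging.snapshot(n); c=proj(s,toworld([0,0,225]))[0]; w,h=(65,50) 
        u,v=int(c[0]),int(c[1]); save(s,f"{tag}_{n}.png",(u-w,v-h,u+w,v+h),k)
        im=cv2.imread(f"pics/{tag}_{n}.png"); ims=im if n=="side" else ims0
        if n=="side": ims0=cv2.resize(im,(390,300))
        else: cv2.imwrite(f"pics/{tag}.png",np.hstack([ims0,cv2.resize(im,(390,300))]))
E
python3 -c "
from h import *
where();print(rel([80,0,320]))"
```

```text
clock 1.1 tip case [-195.4 -501.6  238.8] F [ 0.2  0.3 -1.1] op 1.001 rot [ 0.  -0.  36.9]
(array([ 521.3, -235.9,  -81.2]), array([ 0. , -0. , 36.9]))
```

>>> send_rows(moves=[0.02, -0.01, -0.03, 0, 0, 5, 0.05, -0.02, -0.055, 0, 0, 10, 0.085, -0.038, -0.08, 0, 0, 15, 0.12, -0.055, -0.082, 0, 0, 21, 0.155, -0.07, -0.082, 0, 0, 27], claw=1, grip_force=20)

```text
clock: 1.52
tool_pos: [0.3771, -0.4364, 0.3481]
eef_rot: [1.0, -0.02, 0.002, 0.002]
contact_force: [0.5, -0.2, 0.6]
opening: 0.646
```

```bash
python3 -c "
from h import *
where();print(rel([80,0,320]))"
```

```text
clock 1.52 tip case [-112.1 -351.8  323.1] F [ 0.5 -0.2  0.6] op 0.646 rot [ 0.2 -0.2  9.5]
(array([ 247.7, -315.1,    3.1]), array([ 0.2, -0.2,  9.5]))
```

>>> send_rows(moves=[0.026, -0.032, 0, 0, 0, 5, 0.052, -0.064, 0, 0, 0, 9.5, 0.078, -0.096, 0, 0, 0, 9.5, 0.104, -0.128, 0, 0, 0, 9.5, 0.13, -0.16, 0, 0, 0, 9.5])

```text
clock: 1.93
tool_pos: [0.5145, -0.2798, 0.3483]
eef_rot: [0.995, -0.103, 0.002, 0.001]
contact_force: [0.1, 0.3, -0.3]
opening: 0.269
```

```bash
python3 -c "
from h import *
where();print(rel([80,0,320]))"
```

```text
clock 1.93 tip case [  -9.6 -170.4  323.3] F [ 0.1  0.3 -0.3] op 0.269 rot [ 0.1 -0.3  0. ]
(array([  89.8, -170.3,    3.3]), array([ 0.1, -0.3,  0. ]))
```

Now tool axes equal case x, −y, −z.

>>> send_rows(moves=[0.018, -0.034, 0.003, 0, 0, 0, 0.036, -0.068, 0.003, 0, 0, 0, 0.054, -0.102, 0.003, 0, 0, 0, 0.072, -0.136, 0.003, 0, 0, 0, 0.09, -0.17, 0.003, 0, 0, 0])

```text
clock: 2.35
tool_pos: [0.6382, -0.13, 0.3454]
eef_rot: [0.995, -0.102, 0.002, 0.001]
contact_force: [1.2, -1.0, -0.3]
opening: 0.006
```

```bash
python3 -c "
from h import *
where();print(rel([75,0,240]))"
```

```text
clock 2.35 tip case [ 80.9   1.5 320.4] F [ 1.2 -1.  -0.3] op 0.006 rot [ 0.1 -0.3  0. ]
(array([-6.1,  1.4, 80.4]), array([ 0.1, -0.3,  0. ]))
```

>>> send_rows(moves=[0, 0, 0.03, 0, 0, 0, -0.003, 0.001, 0.055, 0, 0, 0, -0.005, 0.001, 0.08, 0, 0, 0, -0.005, 0.001, 0.08, 0, 0, 0, -0.012, 0.001, 0.08, 0, 0, 0])

```text
clock: 2.77
tool_pos: [0.6267, -0.1288, 0.2646]
eef_rot: [0.995, -0.102, 0.001, 0.001]
contact_force: [0.5, -0.9, 0.1]
opening: 0.006
```

>>> send_rows(moves=[-0.008, 0, 0, 0, 0, 0, -0.016, 0, 0, 0, 0, 0, -0.024, 0, 0, 0, 0, 0, -0.032, 0, 0, 0, 0, 0, -0.038, 0, 0, 0, 0, 0])

```text
clock: 3.18
tool_pos: [0.5953, -0.1222, 0.2702]
eef_rot: [0.995, -0.103, 0.01, 0.002]
contact_force: [3.1, 0.5, 3.5]
opening: 0.006
```

```bash
python3 -c "
from h import *
where();view('a1')"
```

```text
clock 3.18 tip case [ 37.7   0.3 245.2] F [3.1 0.5 3.5] op 0.006 rot [ 0.1 -1.2 -0. ]
```

View pics/a1.png

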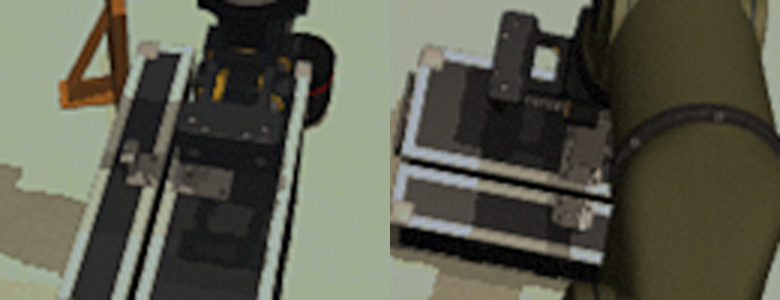

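```bash
python3 -c "
from h import *
where()
s=imaging.snapshot('side'); save(s,'a2.png',(200,130,360,250),5)
print(proj(s,toworld([[37,0,245],[46,17,245],[-3,0,210],[37,0,243]])))
for n in ('side','top'):
  s=imaging.snapshot(n)
  for q in ['lever_tip','loop_bar','catch_pivot']:
    for a in imaging.pinpoint(q,s)[:1]:
      print(n,q,a['score'],a['point'][0]*560,a['point'][1]*420)
"
```

```text
clock 3.28 tip case [3.350e+01 2.000e-01 2.431e+02] F [ 1.7 -1.2  1.1] op 0.008 rot [ 0.1 -0.6  0. ]
[[314.00293425 229.71866793]
 [319.02299005 224.90813367]
 [296.70890979 237.03985651]
 [313.96878204 230.29926513]]
side lever_tip 0.61 297.92 233.89799999999997
side catch_pivot 0.74 299.376 236.586
top lever_tip 0.65 347.088 181.398
top loop_bar 0.31 346.416 182.49
top catch_pivot 0.72 342.104 193.914
```

View pics/a2.png

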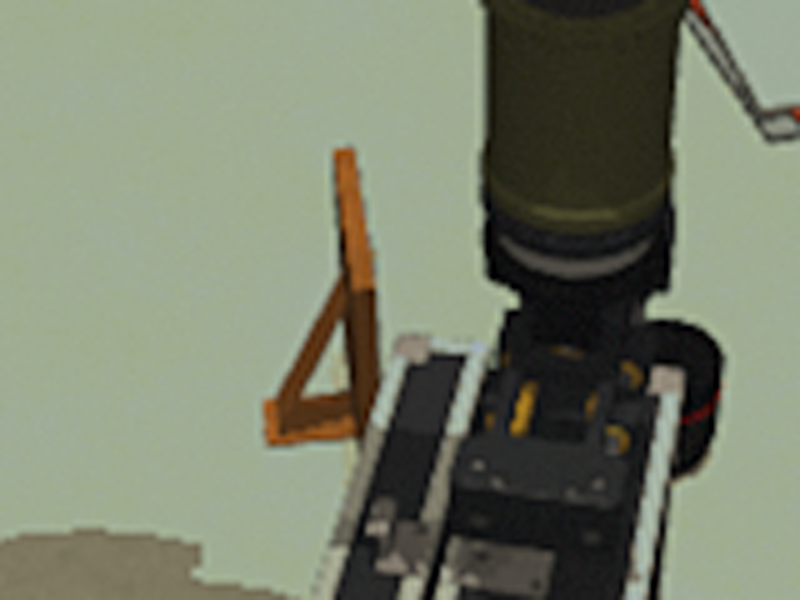

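```bash
cat >> h.py <<'E'
def strip(n='side',ylim=(-22,22),zmin=200,zmax=300,xr=(-80,70)):
    s=imaging.snapshot(n); ok=np.ones(s["depth"].shape,bool); P=tocase(cloud(s,ok))
    P=P[(P[:,1]>ylim[0])&(P[:,1]<ylim[1])&(P[:,2]>zmin)&(P[:,2]<zmax)&(P[:,0]>xr[0])&(P[:,0]<xr[1])]
    P=P[np.argsort(P[:,0])]
    for x0 in range(xr[0],xr[1],6):
        m=(P[:,0]>=x0)&(P[:,0]<x0+6)
        if m.sum(): print(x0,m.sum(),"y",P[m,1].min().round(),P[m,1].max().round(),"z",np.percentile(P[m,2],[0,50,100]).round())
E
python3 -c "
from h import *
where(); strip(); print(); strip('top')"
```

```text
clock 3.73 tip case [ 31.3   0.3 239.2] F [ 0.6 -0.1  1.6] op 0.005 rot [ 0.1 -0.1  0. ]
-62 9 y -10.0 9.0 z [207. 210. 212.]
-56 23 y -10.0 12.0 z [201. 210. 212.]
-50 13 y -11.0 11.0 z [201. 207. 211.]
-8 6 y -14.0 -11.0 z [202. 208. 210.]
-2 8 y -15.0 -9.0 z [200. 207. 212.]
4 6 y -20.0 -18.0 z [214. 216. 219.]
10 2 y -19.0 -18.0 z [216. 218. 219.]

-62 18 y -9.0 11.0 z [206. 213. 217.]
-56 22 y -11.0 11.0 z [206. 211. 216.]
-14 8 y -11.0 12.0 z [203. 208. 219.]
-8 34 y -13.0 13.0 z [208. 218. 228.]
-2 48 y -17.0 20.0 z [214. 227. 238.]
4 57 y -19.0 21.0 z [220. 238. 282.]
10 15 y -12.0 12.0 z [240. 244. 281.]
16 4 y -9.0 -4.0 z [258. 261. 286.]
```

Depth from the top camera shows the lever rising (about 1.05 rad) and the loop near vertical. I'll keep pushing.

>>> send_rows(moves=[-0.005, 0, 0, 0, 0, 0, -0.01, 0, 0, 0, 0, 0, -0.015, 0, 0, 0, 0, 0, -0.02, 0, 0, 0, 0, 0, -0.025, 0, 0, 0, 0, 0])

```text
clock: 4.25
tool_pos: [0.5639, -0.1157, 0.264]
eef_rot: [0.995, -0.102, 0.001, 0.001]
contact_force: [1.1, 0.1, 0.4]
opening: 0.004
```

```bash
python3 -c "
from h import *
where(); strip('top')"
```

```text
clock 4.25 tip case [  5.2   0.3 239. ] F [1.1 0.1 0.4] op 0.004 rot [ 0.2 -0.1  0.1]
-62 19 y -9.0 11.0 z [209. 213. 219.]
-56 21 y -11.0 11.0 z [206. 212. 215.]
-38 7 y -13.0 13.0 z [275. 279. 281.]
-32 18 y -12.0 19.0 z [272. 276. 279.]
-26 2 y 18.0 18.0 z [260. 263. 267.]
-20 2 y -9.0 -6.0 z [265. 265. 266.]
-14 19 y -12.0 12.0 z [204. 228. 270.]
```

>>> send_rows(moves=[-0.003, 0, 0, 0, 0, 0, -0.006, 0, 0, 0, 0, 0, -0.009, 0, 0, 0, 0, 0, -0.012, 0, 0, 0, 0, 0, -0.012, 0, 0, 0, 0, 0])

```text
clock: 4.72
tool_pos: [0.5502, -0.1129, 0.2638]
eef_rot: [0.995, -0.102, -0.001, 0.001]
contact_force: [0.3, 0.4, 0.0]
opening: 0.005
```

```bash
python3 -c "
from h import *
where(); strip('top');view('b1');strip()"
```

```text
clock 4.72 tip case [-8.900e+00  2.000e-01  2.388e+02] F [0.3 0.4 0. ] op 0.005 rot [0.2 0.1 0.1]
-62 36 y -15.0 18.0 z [209. 236. 263.]
-56 34 y -17.0 19.0 z [206. 213. 261.]
-50 8 y -17.0 20.0 z [250. 251. 257.]
-44 4 y -16.0 19.0 z [246. 249. 251.]
-38 19 y -12.0 19.0 z [243. 256. 259.]
-32 12 y -11.0 17.0 z [243. 251. 257.]
-26 5 y -11.0 -4.0 z [236. 245. 247.]
-20 1 y -11.0 -11.0 z [236. 236. 236.]
-62 1 y -10.0 -10.0 z [207. 207. 207.]
-56 5 y -12.0 16.0 z [205. 209. 257.]
-50 4 y -10.0 -4.0 z [201. 202. 206.]
-8 7 y -21.0 -11.0 z [202. 209. 221.]
-2 9 y -13.0 -10.0 z [200. 207. 210.]
```

View pics/b1.png

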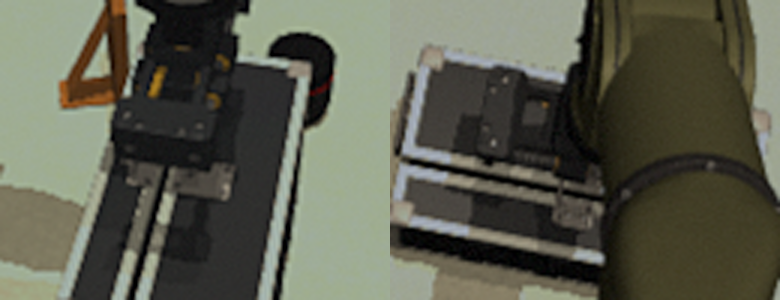

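The lever is at about 2.15 rad with its tip near (-33,257) mm in the case frame. The loop bar is already over the lid at about (-58,261). Next I'll open the jaws to about 29 mm so they straddle lever and keeper, and press both legs down.

>>> send_rows(moves=[0.006, 0, -0.015, 0, 0, 0, 0.006, 0, -0.045, 0, 0, 0, -0.01, 0, -0.05, 0, 0, 0, -0.03, 0, -0.05, 0, 0, 0, -0.037, 0, -0.05, 0, 0, 0], claw=0.34)

```text
clock: 5.33
tool_pos: [0.5127, -0.1051, 0.3143]
eef_rot: [0.995, -0.102, -0.001, 0.001]
contact_force: [-0.4, 0.5, -0.7]
opening: 0.327
```

```bash
python3 -c "
from h import *
where(); strip('top');print(rel([-45,0,230]))"
```

```text
clock 5.33 tip case [-4.720e+01  2.000e-01  2.893e+02] F [-0.4  0.5 -0.7] op 0.327 rot [0.2 0.1 0. ]
-62 29 y -13.0 11.0 z [208. 213. 260.]
-56 25 y -12.0 11.0 z [208. 214. 261.]
(array([ 2.9,  0.1, 58.9]), array([0.2, 0.2, 0.1]))
```

>>> send_rows(moves=[0.002, 0, 0.02, 0, 0, 0, 0.002, 0, 0.035, 0, 0, 0, 0.002, 0, 0.05, 0, 0, 0, 0.002, 0, 0.062, 0, 0, 0, 0.002, 0, 0.062, 0, 0, 0])

```text
clock: 5.8
tool_pos: [0.5131, -0.1054, 0.2494]
eef_rot: [0.995, -0.102, -0.004, 0.001]
contact_force: [-0.5, 0.4, -0.5]
opening: 0.327
```

```bash
python3 -c "
from h import *
where(); strip('top'); strip('side');view('b2')"
```

```text
clock 5.8 tip case [-4.690e+01 -1.000e-01  2.244e+02] F [-0.5  0.4 -0.5] op 0.327 rot [0.2 0.4 0.1]
-74 3 y -5.0 7.0 z [218. 218. 224.]
-68 17 y -14.0 13.0 z [216. 220. 223.]
-62 10 y -9.0 10.0 z [206. 211. 217.]
-56 7 y 18.0 22.0 z [268. 271. 276.]
-50 5 y 17.0 21.0 z [269. 271. 274.]
-26 18 y -19.0 6.0 z [221. 240. 245.]
-20 43 y -19.0 22.0 z [218. 231. 300.]
-14 41 y -21.0 21.0 z [215. 223. 297.]
-8 43 y -20.0 21.0 z [202. 221. 227.]
-2 29 y -21.0 14.0 z [200. 210. 225.]
```

View pics/b2.png

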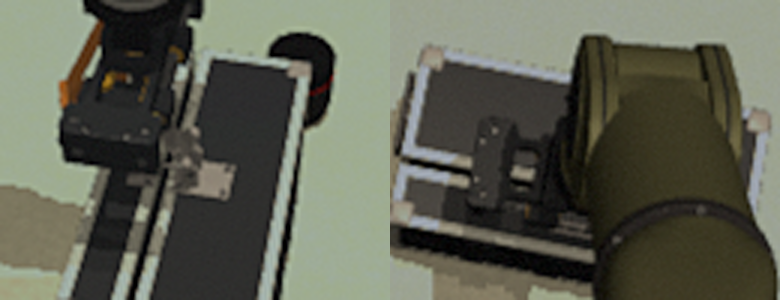

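>>> send_rows(moves=[0, 0, -0.03, 0, 0, 0, -0.01, 0, -0.06, 0, 0, 0, -0.04, 0, -0.085, 0, 0, 0, -0.07, 0, -0.085, 0, 0, 0, -0.07, 0, -0.085, 0, 0, 0], claw=1)

```text
clock: 6.42
tool_pos: [0.4415, -0.0906, 0.3393]
eef_rot: [0.995, -0.102, -0.002, 0.001]
contact_force: [-0.0, 1.0, -0.6]
opening: 0.003
```

```bash
cat >> h.py <<'E'
def pred(th,ph):
    a=th; P=np.array([-3,210.]); L=P+13*np.array([np.cos(a),np.sin(a)])+4*np.array([np.sin(a),-np.cos(a)])
    e=ph-th; B=L+60*np.array([-np.cos(e),np.sin(e)]); T=P+52*np.array([np.cos(a),np.sin(a)])
    return P,L,B,T
E
python3 -c "
from h import *
where(); strip('side');view('b3')
s=imaging.snapshot('side'); save(s,'b3b.png',(230,190,340,272),7)
np.savez('b3',**{k:s[k] for k in ('image','rvec','tvec','mtx','depth')})
"
```

```text
clock 6.42 tip case [-1.199e+02 -2.000e-01  3.143e+02] F [-0.   1.  -0.6] op 0.003 rot [0.2 0.2 0. ]
-68 23 y -18.0 17.0 z [214. 218. 220.]
-62 18 y -20.0 19.0 z [208. 216. 221.]
-56 27 y -21.0 21.0 z [200. 211. 221.]
-50 18 y -20.0 19.0 z [200. 212. 221.]
-44 6 y -21.0 18.0 z [215. 219. 223.]
-38 21 y -20.0 12.0 z [220. 252. 255.]
-32 27 y -20.0 10.0 z [220. 249. 253.]
-26 33 y -21.0 11.0 z [223. 242. 250.]
-20 35 y -20.0 11.0 z [219. 229. 239.]
-14 41 y -20.0 14.0 z [212. 223. 234.]
-8 45 y -20.0 20.0 z [201. 220. 227.]
-2 28 y -15.0 14.0 z [200. 210. 225.]
```

View pics/b3b.png

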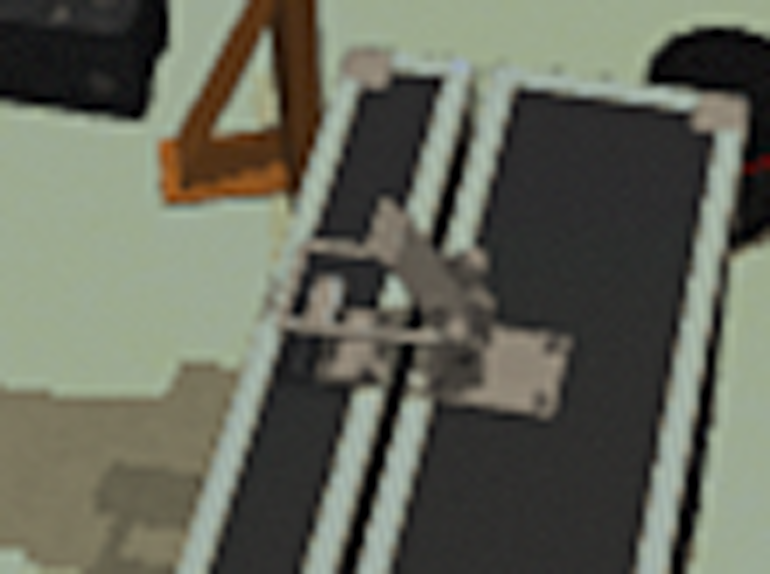

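View pics/b3.png

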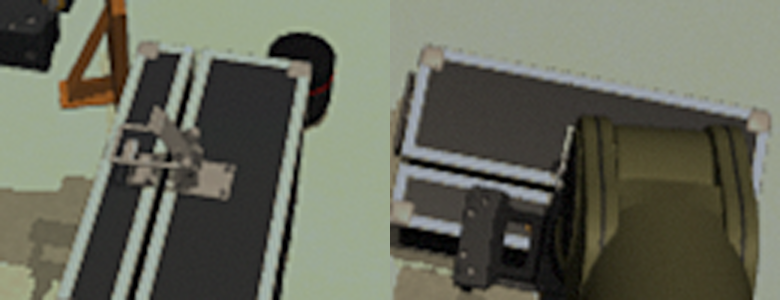

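```bash
cat >> h.py <<'E'
def overlay(s,th,ph,name,win=(230,190,340,272),k=7,lid=.03,lever=True):
    im=cv2.cvtColor(s["image"],cv2.COLOR_RGB2BGR)[win[1]:win[3],win[0]:win[2]]
    im=cv2.resize(im,None,fx=k,fy=k,interpolation=cv2.INTER_CUBIC)
    def ln(a,b,c):
        p=(proj(s,toworld([a,b]))+.5-np.array(win[:2]))*k; cv2.line(im,tuple(map(int,p[0])),tuple(map(int,p[1])),c,1)
    P,L,B,T=pred(th,ph)
    for y in (-12,12): ln([P[0],y,P[1]],[T[0],y,T[1]],(0,0,255))
    ln([T[0],-12,T[1]],[T[0],12,T[1]],(0,0,255))
    for y in (-18,18): ln([L[0],y,L[1]],[B[0],y,B[1]],(0,255,0))
    ln([B[0],-18,B[1]],[B[0],18,B[1]],(0,255,0))
    x=-49-200*lid
    ln([x+2,-11,207],[x+2,11,207],(255,255,0)); ln([x-4,-11,212],[x-4,11,212],(255,0,255))
    cv2.imwrite("pics/"+name,im)
E
python3 -c "
from h import *
s=dict(np.load('b3.npz')); overlay(s,2.18,2.18-.07,'b3o.png')"
```

```text
(no output)
```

View pics/b3o.png

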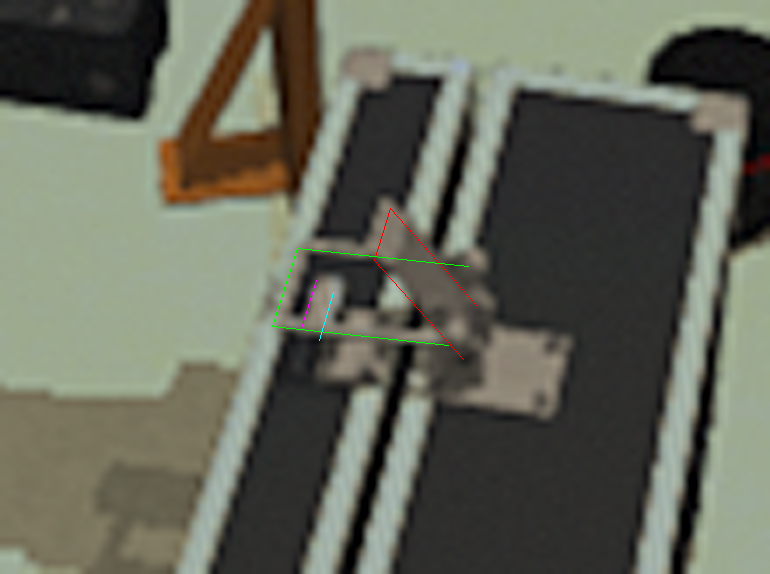

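>>> send_rows(moves=[0.02, 0, 0.03, 0, 0, 0, 0.04, 0, 0.06, 0, 0, 0, 0.055, 0, 0.072, 0, 0, 0, 0.07, 0, 0.072, 0, 0, 0, 0.081, 0, 0.072, 0, 0, 0])

```text
clock: 7.03
tool_pos: [0.5277, -0.1083, 0.2641]
eef_rot: [0.995, -0.102, -0.002, 0.001]
contact_force: [-0.9, 0.3, 2.9]
opening: 0.004
```

>>> send_rows(moves=[0.002, 0, 0, 0, 0, 0, 0.002, 0, 0, 0, 0, 0, -0.02, 0, 0, 0, 0, 0, -0.04, 0, -0.02, 0, 0, 0, -0.06, 0, -0.05, 0, 0, 0])

```text
clock: 7.45
tool_pos: [0.4716, -0.0961, 0.3138]
eef_rot: [0.995, -0.102, 0.0, 0.001]
contact_force: [-1.0, 0.1, 1.3]
opening: 0.006
```

```bash
python3 -c "
from h import *
where(); 
s=imaging.snapshot('side');overlay(s,2.03,2.13,'b4.png'); strip()"
```

```text
clock 7.45 tip case [-89.2   0.6 288.8] F [-1.   0.1  1.3] op 0.006 rot [ 0.2 -0.   0.1]
-68 24 y -20.0 18.0 z [239. 244. 246.]
-62 15 y -19.0 19.0 z [209. 237. 244.]
-56 28 y -19.0 20.0 z [201. 212. 241.]
-50 35 y -20.0 18.0 z [201. 238. 243.]
-44 30 y -20.0 20.0 z [232. 237. 242.]
-38 37 y -20.0 19.0 z [228. 234. 240.]
-32 33 y -20.0 19.0 z [225. 230. 233.]
-26 34 y -21.0 17.0 z [220. 225. 230.]
-20 35 y -20.0 21.0 z [215. 223. 228.]
-14 40 y -21.0 18.0 z [208. 221. 227.]
-8 37 y -20.0 21.0 z [202. 213. 224.]
-2 27 y -14.0 11.0 z [200. 210. 215.]
```

View pics/b4.png

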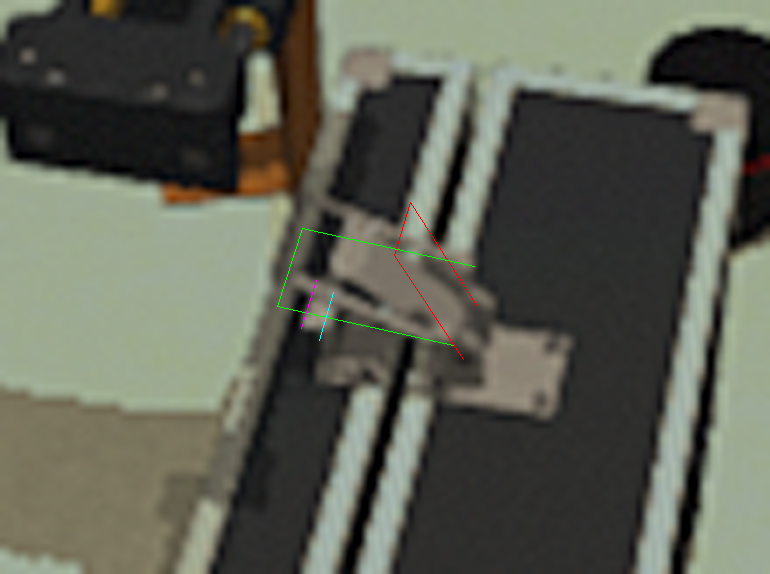

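The finger came down onto the upturned lever tip and pushed it on to its stop, θ≈2.4. The loop bar is now at z≈244. No harm done: I'll press the loop down again with straddling jaws, then push the lever back in at a lower height.

```bash
python3 -c "
from h import *
print(rel([-54,0,289]))"
```

```text
(array([38.1,  0.2,  3.6]), array([ 0.2, -0.1,  0. ]))
```

>>> send_rows(moves=[0.015, 0, -0.005, 0, 0, 0, 0.03, 0, -0.005, 0, 0, 0, 0.035, 0, -0.005, 0, 0, 0, 0.035, 0, 0, 0, 0, 0, 0.035, 0, 0.01, 0, 0, 0], claw=0.34)

```text
clock: 7.97
tool_pos: [0.5029, -0.1031, 0.3071]
eef_rot: [0.995, -0.103, 0.001, 0.001]
contact_force: [-0.8, 0.3, 0.4]
opening: 0.326
```

>>> send_rows(moves=[0, 0, 0.02, 0, 0, 0, 0, 0, 0.04, 0, 0, 0, 0, 0, 0.055, 0, 0, 0, 0, 0, 0.068, 0, 0, 0, 0, 0, 0.068, 0, 0, 0])

```text
clock: 8.38
tool_pos: [0.5001, -0.1028, 0.236]
eef_rot: [0.995, -0.102, -0.003, 0.001]
contact_force: [0.3, 0.3, 0.1]
opening: 0.326
```

```bash
python3 -c "
from h import *
where(); strip()"
```

```text
clock 8.38 tip case [-6.01e+01 -1.00e-01  2.11e+02] F [0.3 0.3 0.1] op 0.326 rot [0.2 0.3 0. ]
-74 2 y 21.0 22.0 z [252. 253. 254.]
-68 4 y 21.0 21.0 z [252. 254. 256.]
-62 4 y 17.0 20.0 z [254. 254. 259.]
-44 10 y -18.0 16.0 z [210. 290. 292.]
-38 57 y -19.0 21.0 z [210. 290. 298.]
-32 50 y -21.0 22.0 z [213. 231. 298.]
-26 29 y -20.0 13.0 z [213. 224. 227.]
-20 35 y -19.0 18.0 z [215. 220. 228.]
-14 39 y -21.0 20.0 z [209. 220. 227.]
-8 37 y -20.0 17.0 z [203. 214. 228.]
-2 24 y -14.0 12.0 z [201. 210. 216.]
```

>>> send_rows(moves=[0, 0, -0.02, 0, 0, 0, -0.005, 0, -0.045, 0, 0, 0, -0.035, 0, -0.06, 0, 0, 0, -0.05, 0, -0.06, 0, 0, 0, -0.05, 0, -0.06, 0, 0, 0], claw=1)

```text
clock: 8.85
tool_pos: [0.4492, -0.0923, 0.2989]
eef_rot: [0.995, -0.102, -0.002, 0.001]
contact_force: [-0.5, -0.7, 0.4]
opening: 0.004
```

```bash
python3 -c "
from h import *
where(); 
s=imaging.snapshot('side');overlay(s,2.4,2.4-.25,'b5.png'); print(rel([-85,0,232]))"
```

```text
clock 8.85 tip case [-1.121e+02 -2.000e-01  2.739e+02] F [-0.5 -0.7  0.4] op 0.004 rot [0.2 0.3 0. ]
(array([25.1, -0.1, 41.5]), array([0.2, 0.2, 0. ]))
```

View pics/b5.png

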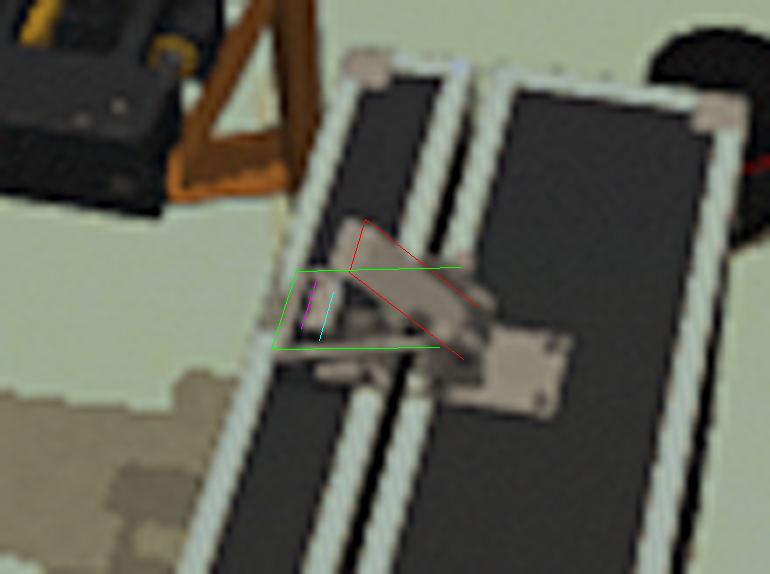

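>>> send_rows(moves=[0.01, 0, 0.02, 0, 0, 0, 0.018, 0, 0.042, 0, 0, 0, 0.022, 0, 0.042, 0, 0, 0, 0.028, 0, 0.042, 0, 0, 0, 0.035, 0, 0.042, 0, 0, 0])

```text
clock: 9.32
tool_pos: [0.4862, -0.0999, 0.2569]
eef_rot: [0.995, -0.102, -0.001, 0.001]
contact_force: [0.4, -0.1, 0.5]
opening: 0.006
```

>>> send_rows(moves=[0.009, 0, 0, 0, 0, 0, 0.018, 0, 0, 0, 0, 0, 0.027, 0, 0, 0, 0, 0, 0.036, 0, 0, 0, 0, 0, 0.036, 0, 0, 0, 0, 0])

```text
clock: 9.73
tool_pos: [0.5031, -0.1035, 0.2561]
eef_rot: [0.995, -0.102, -0.023, -0.0]
contact_force: [-40.0, 10.3, 30.5]
opening: 0.005
```

```bash
python3 -c "
from h import *
where(); strip()"
```

```text
clock 9.73 tip case [-58.   -0.3 231.1] F [-40.   10.3  30.5] op 0.005 rot [0.3 2.6 0.1]
-68 4 y -19.0 -13.0 z [201. 201. 202.]
-62 4 y -20.0 -17.0 z [203. 204. 204.]
-56 7 y -19.0 -10.0 z [201. 204. 207.]
-50 4 y -19.0 -17.0 z [204. 206. 210.]
-44 1 y -19.0 -19.0 z [210. 210. 210.]
-38 26 y -18.0 13.0 z [210. 233. 237.]
-32 29 y -21.0 10.0 z [213. 229. 235.]
-26 32 y -20.0 15.0 z [214. 225. 299.]
-20 35 y -19.0 20.0 z [215. 220. 229.]
-14 39 y -22.0 21.0 z [208. 221. 226.]
-8 35 y -19.0 21.0 z [200. 214. 225.]
-2 28 y -13.0 10.0 z [200. 210. 217.]
```

The finger jammed along the lever's axis: the reaction was 40/30 N, pointing straight at the pivot. I'll back off and instead grip the lever tip by its side edges, then swing it along its arc.

>>> send_rows(moves=[-0.01, 0, 0, 0, 0, 0, -0.02, 0, -0.01, 0, 0, 0, -0.025, 0, -0.035, 0, 0, 0, -0.02, 0, -0.05, 0, 0, 0, -0.005, 0, -0.052, 0, 0, 0], claw=-0.14)

```text
clock: 10.2
tool_pos: [0.5013, -0.1029, 0.3124]
eef_rot: [0.995, -0.102, -0.02, 0.0]
contact_force: [0.7, -0.1, -0.1]
opening: 0.359
```

```bash
python3 -c "
from h import *
where(); print(rel([-38,0,237]));
s=imaging.snapshot('side');overlay(s,2.4,2.4-.25,'b6.png'); "
```

```text
clock 10.2 tip case [-5.970e+01 -1.000e-01  2.874e+02] F [ 0.7 -0.1 -0.1] op 0.359 rot [0.2 2.3 0.1]
(array([22.7, -0.1, 49.5]), array([0.2, 2.3, 0.1]))
```

View pics/b6.png

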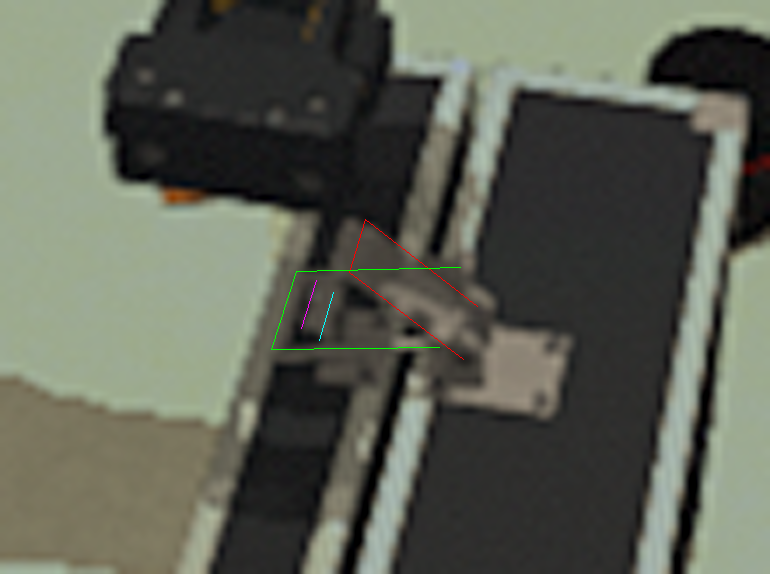

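>>> send_rows(moves=[0.007, 0, 0, 0, 0.8, 0, 0.014, 0, 0, 0, 1.6, 0, 0.022, 0, 0.002, 0, 2.3, 0, 0.022, 0, 0.012, 0, 2.3, 0, 0.022, 0, 0.03, 0, 2.3, 0])

```text
clock: 10.67
tool_pos: [0.5272, -0.1082, 0.2814]
eef_rot: [0.995, -0.102, 0.004, 0.002]
contact_force: [0.7, -0.1, 0.1]
opening: 0.571
```

```bash
python3 -c "
from h import *
where(); print(rel([-38,0,237]));"
```

```text
clock 10.67 tip case [-3.200e+01  1.000e-01  2.564e+02] F [ 0.7 -0.1  0.1] op 0.571 rot [ 0.2 -0.5  0.1]
(array([-5.9,  0.1, 19.4]), array([ 0.2, -0.5,  0.1]))
```

>>> send_rows(moves=[-0.004, 0, 0.01, 0, -0.5, 0, -0.006, 0, 0.019, 0, -0.5, 0, -0.006, 0, 0.019, 0, -0.5, 0, -0.006, 0, 0.019, 0, -0.5, 0, -0.006, 0, 0.019, 0, -0.5, 0])

```text
clock: 11.08
tool_pos: [0.5218, -0.1071, 0.2627]
eef_rot: [0.995, -0.102, 0.0, 0.002]
contact_force: [0.3, -0.7, -0.5]
opening: 0.569
```

>>> send_rows(moves=[0, 0, 0, 0, 0, 0, 0, 0, 0, 0, 0, 0, 0, 0, 0, 0, 0, 0, 0, 0, 0, 0, 0, 0, 0, 0, 0, 0, 0, 0], claw=0.9, grip_force=10)

```text
clock: 11.5
tool_pos: [0.5224, -0.1054, 0.263]
eef_rot: [0.995, -0.101, 0.001, 0.001]
contact_force: [0.6, 3.5, 2.0]
opening: 0.262
```

```bash
python3 -c "
from h import *
where(); view('b7');strip()"
```

```text
clock 11.5 tip case [-37.6   1.9 238. ] F [0.6 3.5 2. ] op 0.262 rot [ 0.1 -0.1  0.2]
-68 8 y -20.0 -2.0 z [200. 202. 203.]
-62 6 y -20.0 -10.0 z [202. 205. 213.]
-56 9 y -20.0 -9.0 z [203. 206. 208.]
-50 10 y -20.0 20.0 z [202. 207. 288.]
-44 6 y -18.0 21.0 z [209. 286. 288.]
-38 8 y -21.0 19.0 z [212. 214. 292.]
-32 5 y -19.0 -15.0 z [211. 213. 215.]
-26 7 y -19.0 10.0 z [214. 218. 225.]
-20 29 y -21.0 18.0 z [215. 219. 228.]
-14 40 y -21.0 18.0 z [209. 221. 226.]
-8 38 y -19.0 21.0 z [201. 213. 226.]
-2 26 y -13.0 12.0 z [200. 208. 214.]
```

View pics/b7.png

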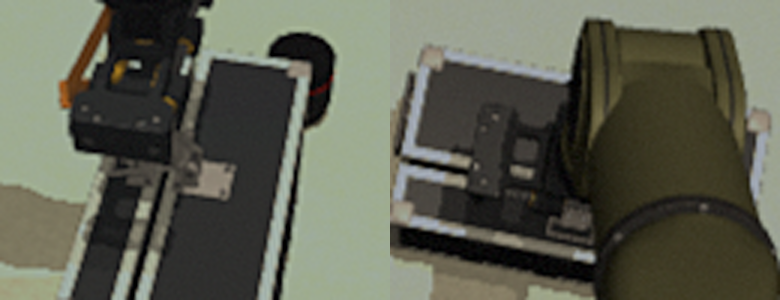

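Opening 23 mm means the lever is gripped; it sits about 2 mm further in +y than my fit. Now I'll swing it up to about 2.02 rad.

>>> send_rows(moves=[0.003, 0, -0.003, 0, 0, 0, 0.0075, 0, -0.007, 0, 0, 0, 0.0115, 0, -0.0095, 0, 0, 0, 0.0157, 0, -0.0117, 0, 0, 0, 0.0157, 0, -0.0117, 0, 0, 0])

```text
clock: 12.07
tool_pos: [0.5373, -0.1085, 0.2755]
eef_rot: [0.995, -0.102, -0.0, 0.001]
contact_force: [-4.2, 4.1, 8.2]
opening: 0.26
```

```bash
echo 'C0=C0+.0018*ey' >> h.py; python3 -c "
from h import *
where(); strip(); print(pred(2.02,2.15-.0))
s=imaging.snapshot('side');overlay(s,2.02,2.1,'b8.png');"
```

```text
clock 12.07 tip case [-2.230e+01  1.000e-01  2.505e+02] F [-4.2  4.1  8.2] op 0.26 rot [0.1 0.  0.1]
-68 5 y -22.0 -12.0 z [224. 225. 228.]
-62 9 y -21.0 -1.0 z [207. 224. 227.]
-56 15 y -21.0 0.0 z [201. 210. 226.]
-50 10 y -21.0 5.0 z [201. 208. 225.]
-44 2 y -21.0 -19.0 z [225. 225. 225.]
-38 6 y -22.0 -18.0 z [222. 223. 227.]
-32 4 y -20.0 -18.0 z [222. 224. 224.]
-26 3 y -20.0 -19.0 z [221. 223. 225.]
-20 7 y -20.0 19.0 z [221. 224. 298.]
-14 10 y -20.0 -11.0 z [219. 223. 227.]
-8 29 y -21.0 19.0 z [206. 222. 228.]
-2 31 y -20.0 18.0 z [200. 210. 226.]
(array([ -3., 210.]), array([ -5.04205573, 223.44730487]), array([-64.53576936, 231.22535343]), array([-25.580914  , 256.84124596]))
```

View pics/b8.png

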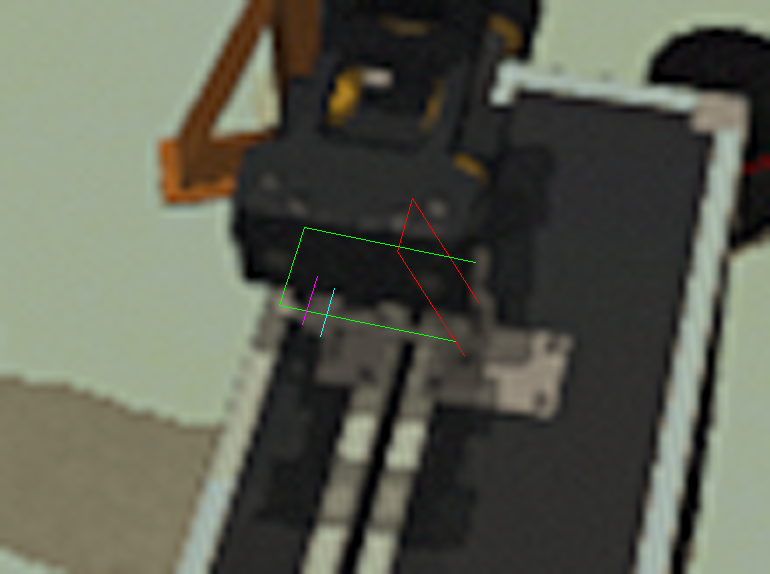

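>>> send_rows(moves=[0, 0, 0, 0, 0, 0, 0, 0, 0, 0, 0, 0, -0.008, 0, 0, 0, 0, 0, -0.02, 0, 0, 0, 0, 0, -0.028, 0, 0, 0, 0, 0], claw=0.33)

```text
clock: 12.58
tool_pos: [0.5085, -0.1034, 0.2754]
eef_rot: [0.995, -0.102, -0.0, 0.001]
contact_force: [-0.8, 0.2, -0.3]
opening: 0.334
```

```bash
python3 -c "
from h import *
where(); strip(); 
s=imaging.snapshot('side');overlay(s,2.02,2.1,'b9.png');"
```

```text
clock 12.58 tip case [-51.6  -0.8 250.4] F [-0.8  0.2 -0.3] op 0.334 rot [0.1 0.  0.1]
-68 5 y -20.0 -13.0 z [225. 226. 227.]
-62 17 y -21.0 21.0 z [205. 228. 299.]
-56 17 y -21.0 20.0 z [201. 212. 298.]
-50 13 y -22.0 5.0 z [200. 210. 227.]
-44 4 y -21.0 -19.0 z [221. 224. 225.]
-38 10 y -21.0 4.0 z [222. 253. 257.]
-32 27 y -20.0 10.0 z [223. 252. 256.]
-26 35 y -22.0 10.0 z [223. 245. 252.]
-20 37 y -21.0 18.0 z [222. 232. 241.]
-14 37 y -21.0 12.0 z [215. 225. 232.]
-8 47 y -22.0 19.0 z [200. 221. 228.]
-2 29 y -18.0 19.0 z [200. 211. 225.]
```

View pics/b9.png

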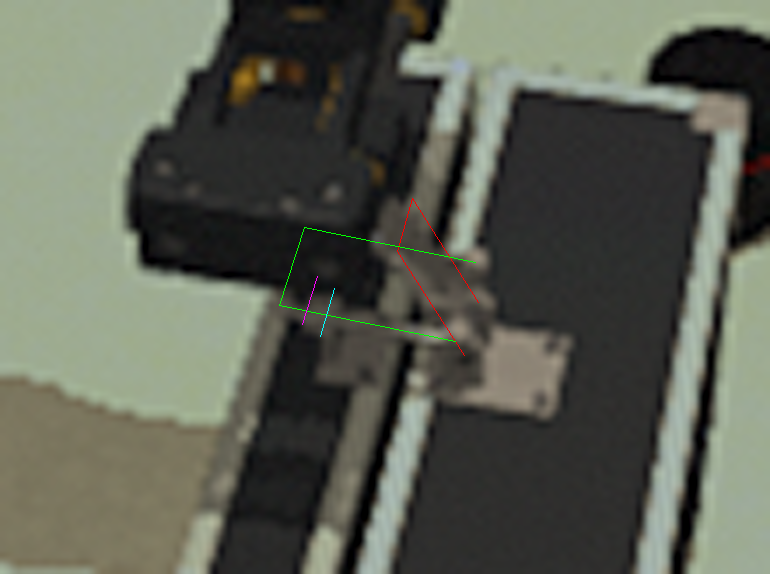

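>>> send_rows(moves=[0.008, -0.001, 0, 0, 0, 0, 0.018, -0.001, 0.003, 0, 0, 0, 0.024, -0.001, 0.01, 0, 0, 0, 0.024, -0.001, 0.012, 0, 0, 0, 0.024, -0.001, 0.012, 0, 0, 0])

```text
clock: 13.1
tool_pos: [0.5321, -0.1071, 0.2623]
eef_rot: [0.995, -0.102, -0.002, 0.001]
contact_force: [-0.5, -0.7, -0.1]
opening: 0.331
```

>>> send_rows(moves=[0, 0, 0, 0, 0, 0, 0, 0, 0, 0, 0, 0, 0.003, 0, -0.0015, 0, 0, 0, 0.008, 0, -0.0035, 0, 0, 0, 0.008, 0, -0.0035, 0, 0, 0], claw=0.9, grip_force=25)

```text
clock: 13.52
tool_pos: [0.5381, -0.1085, 0.2649]
eef_rot: [0.995, -0.102, -0.005, 0.001]
contact_force: [-4.8, 0.9, -5.9]
opening: 0.262
```

```bash
python3 -c "
from h import *
where();"
```

```text
clock 13.52 tip case [-2.180e+01  2.000e-01  2.399e+02] F [-4.8  0.9 -5.9] op 0.262 rot [0.2 0.5 0.1]
```

>>> send_rows(moves=[0, 0, 0, 0, 0, 0, 0, 0, 0, 0, 0, 0, 0, 0, 0, 0, 0, 0, 0, 0, -0.03, 0, 0, 0, -0.02, 0, -0.06, 0, 0, 0], claw=0.1)

```text
clock: 13.93
tool_pos: [0.522, -0.1047, 0.3255]
eef_rot: [0.995, -0.102, -0.003, 0.001]
contact_force: [0.8, -0.4, 2.1]
opening: 0.446
```

```bash
python3 -c "
from h import *
where(); strip(); 
s=imaging.snapshot('side');overlay(s,2.02,2.2,'b10.png');"
```

```text
clock 13.93 tip case [-38.3   0.7 300.5] F [ 0.8 -0.4  2.1] op 0.446 rot [0.1 0.3 0.1]
-68 3 y -15.0 15.0 z [233. 234. 235.]
-62 31 y -21.0 18.0 z [206. 234. 237.]
-56 24 y -22.0 17.0 z [202. 212. 236.]
-50 20 y -22.0 17.0 z [202. 220. 233.]
-44 8 y -22.0 18.0 z [226. 231. 233.]
-38 8 y -22.0 17.0 z [227. 229. 231.]
-32 8 y -20.0 11.0 z [226. 230. 260.]
-26 30 y -22.0 9.0 z [226. 255. 260.]
-20 36 y -21.0 11.0 z [225. 245. 253.]
-14 43 y -21.0 11.0 z [219. 230. 241.]
-8 41 y -21.0 19.0 z [203. 223. 234.]
-2 39 y -22.0 17.0 z [201. 213. 227.]
```

View pics/b10.png

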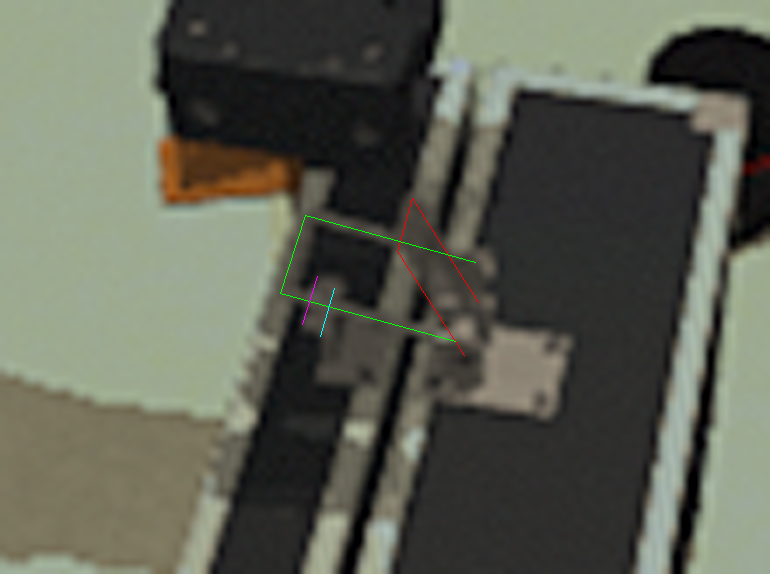

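>>> send_rows(moves=[-0.01, 0, 0, 0, 0, 0, -0.01, 0.001, 0.015, 0, 0, 0, -0.01, 0.001, 0.035, 0, 0, 0, -0.01, 0.001, 0.055, 0, 0, 0, -0.01, 0.001, 0.07, 0, 0, 0], claw=0.34)

```text
clock: 14.45
tool_pos: [0.5098, -0.1035, 0.2583]
eef_rot: [0.995, -0.102, -0.0, 0.001]
contact_force: [0.2, -0.0, 0.0]
opening: 0.331
```

```bash
python3 -c "
from h import *
where();print(rel([-48,0,206]))"
```

```text
clock 14.45 tip case [-50.3  -0.6 233.3] F [ 0.2 -0.   0. ] op 0.331 rot [0.1 0.  0.1]
(array([ 2.3, -0.6, 27.3]), array([0.1, 0. , 0.1]))
```

>>> send_rows(moves=[0.002, -0.001, 0.006, 0, 0, 0, 0.002, -0.001, 0.012, 0, 0, 0, 0.002, -0.001, 0.018, 0, 0, 0, 0.002, -0.001, 0.023, 0, 0, 0, 0.002, -0.001, 0.027, 0, 0, 0])

```text
clock: 14.87
tool_pos: [0.5123, -0.1031, 0.2312]
eef_rot: [0.995, -0.102, 0.0, 0.001]
contact_force: [0.1, 0.4, 0.2]
opening: 0.329
```

```bash
python3 -c "
from h import *
where();strip();s=imaging.snapshot('side');overlay(s,2.0,1.47,'b11.png')"
```

```text
clock 14.87 tip case [-47.9   0.3 206.2] F [0.1 0.4 0.2] op 0.329 rot [ 0.1 -0.   0.1]
-62 3 y -22.0 -22.0 z [290. 296. 299.]
-56 8 y 17.0 22.0 z [248. 250. 254.]
-50 2 y 19.0 21.0 z [249. 250. 251.]
-38 1 y -22.0 -22.0 z [297. 297. 297.]
-32 13 y -14.0 22.0 z [284. 285. 289.]
-26 46 y -21.0 22.0 z [209. 285. 293.]
-20 42 y -20.0 22.0 z [214. 245. 293.]
-14 43 y -21.0 11.0 z [218. 229. 237.]
-8 40 y -22.0 18.0 z [205. 223. 234.]
-2 36 y -21.0 17.0 z [203. 214. 227.]
```

View pics/b11.png

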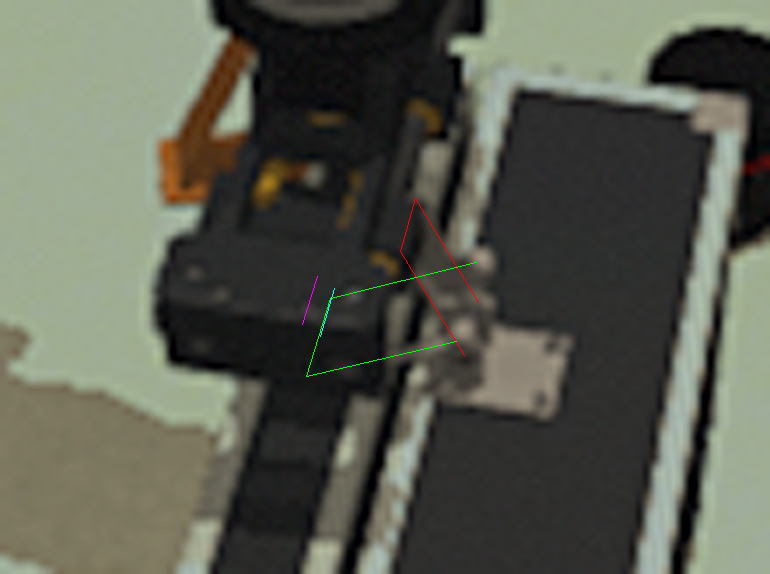

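>>> send_rows(moves=[0, 0, 0.0015, 0, 0, 0, 0, 0, 0.003, 0, 0, 0, 0, 0, 0.003, 0, 0, 0, 0, 0, -0.01, 0, 0, 0, -0.005, 0, -0.035, 0, 0, 0])

```text
clock: 15.38
tool_pos: [0.5061, -0.1017, 0.2645]
eef_rot: [0.995, -0.102, -0.003, 0.001]
contact_force: [0.4, -0.9, 0.3]
opening: 0.331
```

>>> send_rows(moves=[0, 0, -0.03, 0, 0, 0, -0.025, 0, -0.05, 0, 0, 0, -0.05, 0, -0.055, 0, 0, 0, -0.05, 0, -0.055, 0, 0, 0, -0.05, 0, -0.055, 0, 0, 0])

```text
clock: 15.8
tool_pos: [0.4567, -0.0915, 0.3204]
eef_rot: [0.995, -0.102, -0.002, 0.001]
contact_force: [1.3, -0.9, -1.2]
opening: 0.325
```

```bash
python3 -c "
from h import *
where();strip();s=imaging.snapshot('side');overlay(s,2.0,1.47,'b12.png')"
```

```text
clock 15.8 tip case [-104.9    0.3  295.4] F [ 1.3 -0.9 -1.2] op 0.325 rot [0.1 0.3 0.1]
-62 9 y -12.0 8.0 z [206. 210. 211.]
-56 21 y -14.0 11.0 z [207. 210. 213.]
-50 13 y -12.0 6.0 z [201. 208. 213.]
-44 5 y -21.0 16.0 z [200. 201. 203.]
-38 4 y -20.0 19.0 z [203. 203. 203.]
-32 18 y -19.0 16.0 z [204. 256. 260.]
-26 30 y -22.0 10.0 z [212. 253. 260.]
-20 37 y -21.0 10.0 z [211. 242. 252.]
-14 41 y -21.0 12.0 z [218. 229. 236.]
-8 41 y -21.0 17.0 z [200. 222. 231.]
-2 36 y -22.0 15.0 z [201. 213. 227.]
```

View pics/b12.png

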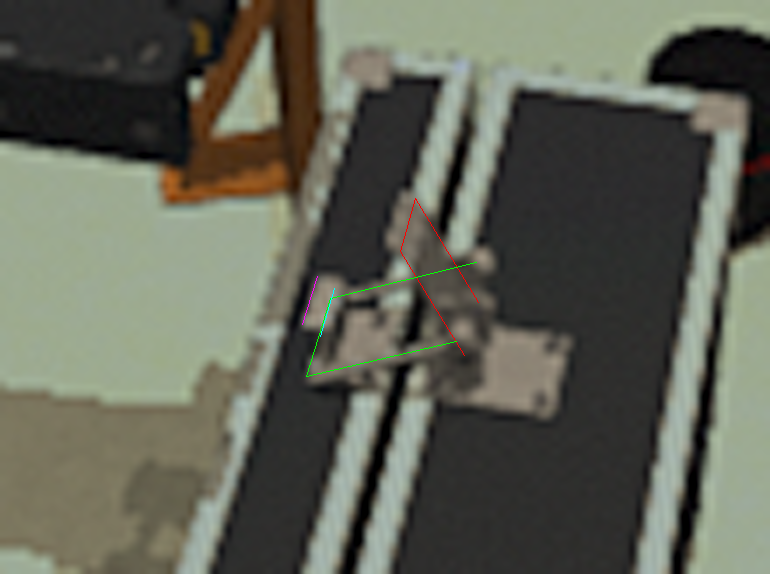

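The bar lies on the lid under the lip (overlay matches). Now I'll push the lever tip back a little with closed jaws, to about 1.82 rad.

>>> send_rows(moves=[0.01, 0, 0.025, 0, 0, 0, 0.02, 0, 0.052, 0, 0, 0, 0.025, 0, 0.052, 0, 0, 0, 0.025, 0, 0.052, 0, 0, 0, 0.035, 0, 0.052, 0, 0, 0], claw=1)

```text
clock: 16.32
tool_pos: [0.491, -0.0987, 0.2677]
eef_rot: [0.995, -0.102, -0.004, 0.001]
contact_force: [-1.0, -0.3, -0.4]
opening: 0.007
```

```bash
python3 -c "
from h import *
where();print(rel([-29,0,243]))"
```

```text
clock 16.32 tip case [-6.990e+01  2.000e-01  2.427e+02] F [-1.  -0.3 -0.4] op 0.007 rot [0.1 0.4 0.1]
(array([40.7,  0.4, -0.5]), array([0.1, 0.4, 0.1]))
```

>>> send_rows(moves=[0.012, 0, 0, 0, 0, 0, 0.024, 0, 0, 0, 0, 0, 0.031, 0, 0, 0, 0, 0, 0.036, 0, 0, 0, 0, 0, 0.04, 0, 0, 0, 0, 0])

```text
clock: 16.73
tool_pos: [0.5282, -0.1065, 0.268]
eef_rot: [0.995, -0.102, -0.006, 0.001]
contact_force: [-6.8, 1.4, 6.5]
opening: 0.002
```

```bash
python3 -c "
from h import *
where();strip()"
```

```text
clock 16.73 tip case [-3.20e+01  2.00e-01  2.43e+02] F [-6.8  1.4  6.5] op 0.002 rot [0.2 0.7 0.1]
-56 8 y -13.0 -7.0 z [208. 210. 212.]
-50 9 y -13.0 -4.0 z [202. 206. 210.]
-44 2 y -21.0 -20.0 z [200. 202. 203.]
-38 3 y -21.0 -20.0 z [201. 204. 205.]
-32 4 y -21.0 -18.0 z [203. 207. 208.]
-26 3 y -21.0 -20.0 z [206. 210. 212.]
-20 4 y -21.0 -18.0 z [211. 213. 215.]
-14 30 y -22.0 10.0 z [214. 233. 246.]
-8 46 y -22.0 16.0 z [200. 223. 233.]
-2 42 y -20.0 18.0 z [201. 218. 228.]
```

>>> send_rows(moves=[0.002, 0, -0.001, 0, 0, 0, 0.004, 0, -0.002, 0, 0, 0, 0.006, 0, -0.003, 0, 0, 0, 0.006, 0, -0.003, 0, 0, 0, 0.006, 0, -0.003, 0, 0, 0])

```text
clock: 17.2
tool_pos: [0.533, -0.1075, 0.2703]
eef_rot: [0.995, -0.102, -0.008, 0.001]
contact_force: [-4.6, 0.3, -2.7]
opening: 0.003
```

>>> send_rows(moves=[-0.015, 0, 0, 0, 0, 0, -0.035, 0, -0.01, 0, 0, 0, -0.05, 0, -0.03, 0, 0, 0, -0.06, 0, -0.05, 0, 0, 0, -0.065, 0, -0.055, 0, 0, 0], claw=0.34)

```text
clock: 17.62
tool_pos: [0.4719, -0.0946, 0.3296]
eef_rot: [0.995, -0.102, -0.004, 0.001]
contact_force: [0.3, -0.2, -0.1]
opening: 0.328
```

```bash
python3 -c "
from h import *
where();strip();s=imaging.snapshot('side');overlay(s,1.82,1.82-.33,'b13.png')"
```

```text
clock 17.62 tip case [-8.950e+01  3.000e-01  3.046e+02] F [ 0.3 -0.2 -0.1] op 0.328 rot [0.1 0.4 0.1]
-62 9 y -13.0 6.0 z [208. 210. 212.]
-56 21 y -12.0 9.0 z [200. 210. 212.]
-50 13 y -13.0 9.0 z [202. 208. 211.]
-44 2 y -19.0 12.0 z [201. 202. 202.]
-38 5 y -22.0 16.0 z [201. 204. 206.]
-32 17 y -20.0 18.0 z [202. 209. 259.]
-26 30 y -21.0 12.0 z [211. 254. 259.]
-20 38 y -20.0 11.0 z [211. 242. 254.]
-14 43 y -21.0 13.0 z [217. 229. 238.]
-8 42 y -21.0 18.0 z [206. 222. 231.]
-2 35 y -21.0 19.0 z [201. 212. 227.]
```

View pics/b13.png

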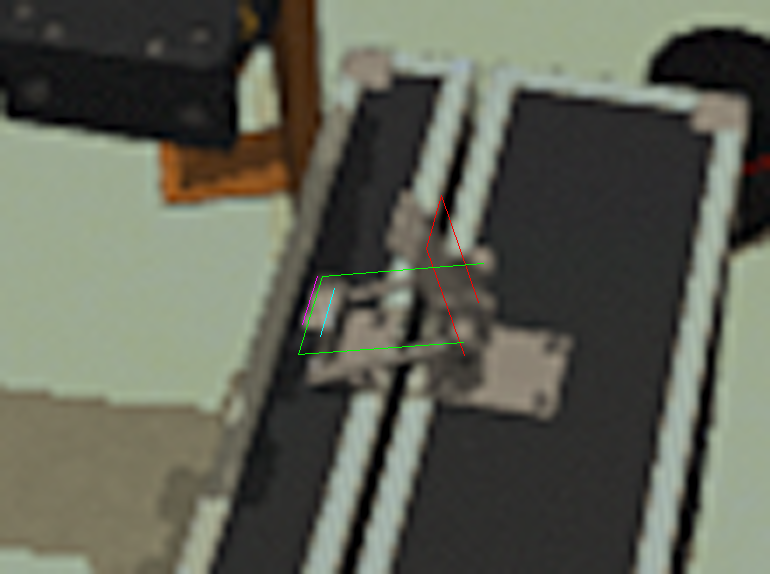

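The lever sprang back to about 2.0. Its bar is drawing on the keeper's face, so it was pulling the lid slightly rather than swinging free. That means it's engaged, so I'll push further and watch forces and bar.

>>> send_rows(moves=[0.01, 0, 0.025, 0, 0, 0, 0.015, 0, 0.045, 0, 0, 0, 0.022, 0, 0.059, 0, 0, 0, 0.032, 0, 0.059, 0, 0, 0, 0.042, 0, 0.059, 0, 0, 0], claw=1)

```text
clock: 18.13
tool_pos: [0.5126, -0.1033, 0.2664]
eef_rot: [0.995, -0.102, -0.006, 0.001]
contact_force: [1.3, -0.4, 0.0]
opening: 0.004
```

>>> send_rows(moves=[0.007, 0, 0, 0, 0, 0, 0.014, 0, -0.001, 0, 0, 0, 0.019, 0, -0.002, 0, 0, 0, 0.024, 0, -0.003, 0, 0, 0, 0.029, 0, -0.004, 0, 0, 0])

```text
clock: 18.55
tool_pos: [0.5383, -0.1086, 0.2694]
eef_rot: [0.995, -0.102, -0.01, 0.001]
contact_force: [-7.7, 2.3, 7.0]
opening: 0.005
```

```bash
python3 -c "
from h import *
where();strip();s=imaging.snapshot('side');overlay(s,1.75,1.75-.4,'b14.png')"
```

```text
clock 18.55 tip case [-2.190e+01  2.000e-01  2.444e+02] F [-7.7  2.3  7. ] op 0.005 rot [0.2 1.1 0.1]
-56 7 y -13.0 -8.0 z [208. 211. 212.]
-50 12 y -13.0 0.0 z [201. 209. 211.]
-38 4 y -21.0 -18.0 z [201. 201. 203.]
-32 4 y -21.0 -19.0 z [202. 205. 207.]
-26 4 y -21.0 -18.0 z [207. 208. 212.]
-20 4 y -21.0 -18.0 z [208. 212. 213.]
-14 5 y -22.0 -18.0 z [214. 214. 218.]
-8 10 y -21.0 -11.0 z [205. 218. 223.]
-2 40 y -22.0 14.0 z [201. 220. 234.]
4 7 y -21.0 18.0 z [221. 223. 225.]
```

View pics/b14.png

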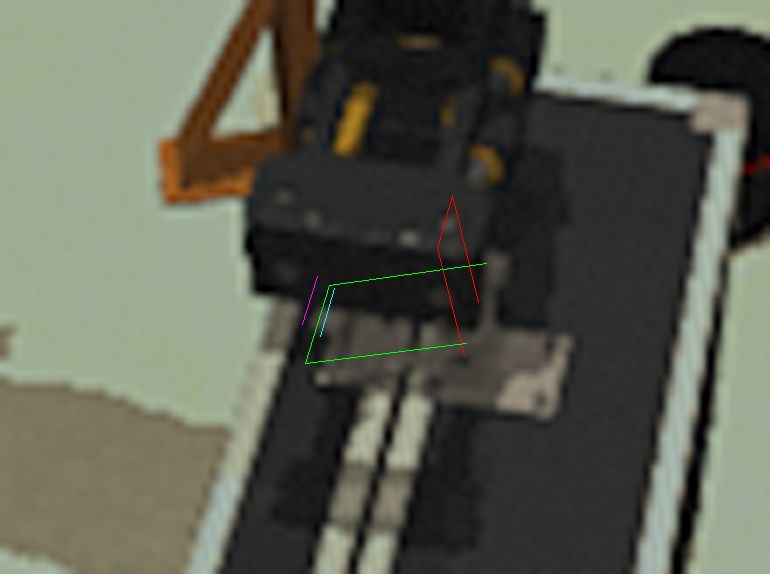

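The legs still slope steeply, so the bar is stuck low on the keeper's face by friction while drawing the lid. For a proper hook it must sit up under the lip. I'll release, grip the loop's two legs from outside, and lift the bar up under the lip.

>>> send_rows(moves=[-0.012, 0, 0, 0, 0, 0, -0.03, 0, -0.005, 0, 0, 0, -0.045, 0, -0.03, 0, 0, 0, -0.05, 0, -0.05, 0, 0, 0, -0.05, 0, -0.055, 0, 0, 0], claw=-0.36)

```text
clock: 19.07
tool_pos: [0.492, -0.0988, 0.3278]
eef_rot: [0.995, -0.102, -0.007, 0.001]
contact_force: [1.2, -0.1, 0.5]
opening: 0.361
```

```bash
python3 -c "
from h import *
where();strip();s=imaging.snapshot('side');overlay(s,2.0,1.47,'b15.png');print(rel([-43.5,0,230]))"
```

```text
clock 19.07 tip case [-6.900e+01  3.000e-01  3.028e+02] F [ 1.2 -0.1  0.5] op 0.361 rot [0.2 0.7 0.1]
-62 10 y -12.0 9.0 z [207. 210. 211.]
-56 19 y -13.0 10.0 z [204. 210. 212.]
-50 13 y -14.0 8.0 z [201. 209. 212.]
-44 2 y -20.0 16.0 z [202. 202. 203.]
-38 5 y -21.0 15.0 z [200. 204. 207.]
-32 18 y -22.0 17.0 z [203. 255. 260.]
-26 30 y -22.0 10.0 z [208. 254. 257.]
-20 40 y -21.0 10.0 z [212. 241. 253.]
-14 43 y -22.0 11.0 z [216. 228. 234.]
-8 43 y -21.0 20.0 z [201. 220. 234.]
-2 37 y -21.0 19.0 z [200. 212. 227.]
(array([25.6,  0.3, 70.8]), array([0.2, 0.8, 0.1]))
```

View pics/b15.png

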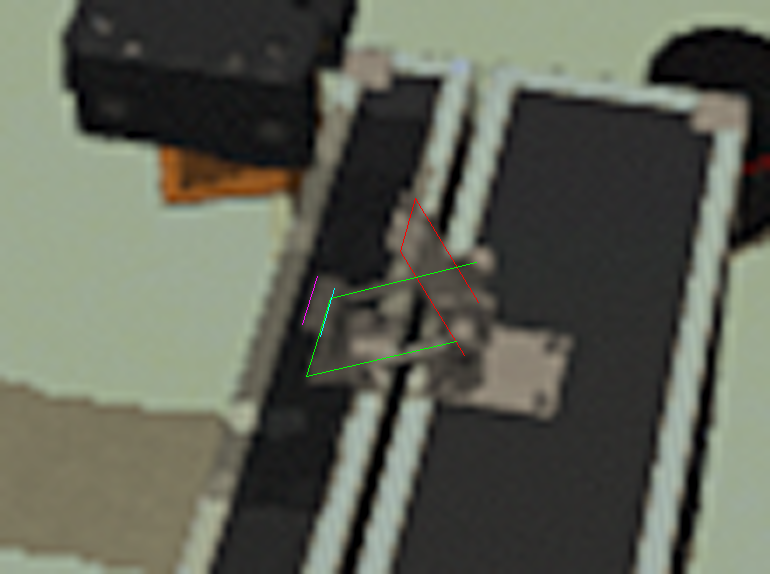

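>>> send_rows(moves=[0.012, 0, 0, 0, 0.4, 0, 0.025, 0, 0, 0, 0.8, 0, 0.0255, 0, 0.005, 0, 0.8, 0, 0.0255, 0, 0.03, 0, 0.8, 0, 0.0255, 0, 0.06, 0, 0.8, 0])

```text
clock: 19.58
tool_pos: [0.5178, -0.1042, 0.2652]
eef_rot: [0.995, -0.102, 0.002, 0.001]
contact_force: [-1.1, -0.0, -0.8]
opening: 0.68
```

```bash
python3 -c "
from h import *
where();print(rel([-43.5,0,200]))"
```

```text
clock 19.58 tip case [-42.3   0.3 240.2] F [-1.1 -0.  -0.8] op 0.68 rot [ 0.1 -0.2  0.1]
(array([-1.3,  0.3, 40.2]), array([ 0.1, -0.2,  0.1]))
```

>>> send_rows(moves=[-0.001, 0, 0.014, 0, 0, 0, -0.001, 0, 0.028, 0, 0, 0, -0.001, 0, 0.037, 0, 0, 0, -0.001, 0, 0.041, 0, 0, 0, -0.001, 0, 0.041, 0, 0, 0])

```text
clock: 20.0
tool_pos: [0.5162, -0.104, 0.2229]
eef_rot: [0.995, -0.102, 0.0, 0.001]
contact_force: [0.7, 0.2, 0.8]
opening: 0.68
```

>>> send_rows(moves=[0, 0, 0, 0, 0, 0, 0, 0, 0, 0, 0, 0, 0, 0, 0, 0, 0, 0, 0, 0, 0, 0, 0, 0, 0, 0, 0, 0, 0, 0], claw=0.5, grip_force=20)

```text
clock: 20.42
tool_pos: [0.5167, -0.1041, 0.2235]
eef_rot: [0.995, -0.102, 0.001, 0.001]
contact_force: [-1.1, 0.0, 1.6]
opening: 0.436
```

```bash
python3 -c "
from h import *
where();strip()"
```

```text
clock 20.42 tip case [-43.4   0.2 198.5] F [-1.1  0.   1.6] op 0.436 rot [ 0.1 -0.1  0.1]
-56 7 y -22.0 20.0 z [236. 288. 300.]
-50 8 y -8.0 22.0 z [233. 241. 300.]
-44 3 y -22.0 19.0 z [238. 240. 300.]
-26 35 y -22.0 22.0 z [210. 279. 299.]
-20 42 y -21.0 21.0 z [212. 277. 280.]
-14 41 y -21.0 11.0 z [216. 227. 234.]
-8 42 y -22.0 18.0 z [201. 222. 230.]
-2 35 y -21.0 18.0 z [202. 212. 227.]
```

Gripped (38 mm over the legs). I'll lift the bar up towards the lip.

>>> send_rows(moves=[-0.0005, 0, -0.002, 0, 0, 0, -0.001, 0, -0.004, 0, 0, 0, -0.001, 0, -0.006, 0, 0, 0, -0.001, 0, -0.007, 0, 0, 0, -0.001, 0, -0.007, 0, 0, 0])

```text
clock: 20.88
tool_pos: [0.5143, -0.1036, 0.2301]
eef_rot: [0.995, -0.102, -0.001, 0.001]
contact_force: [-3.1, 0.6, -3.8]
opening: 0.438
```

```bash
python3 -c "
from h import *
where();strip('side',zmax=262);s=imaging.snapshot('side');overlay(s,1.77,1.77-.35,'b16.png')"
```

```text
clock 20.88 tip case [-4.590e+01  2.000e-01  2.051e+02] F [-3.1  0.6 -3.8] op 0.438 rot [0.1 0.1 0.1]
-56 8 y 17.0 22.0 z [244. 247. 250.]
-50 5 y 17.0 21.0 z [242. 246. 251.]
-26 6 y -21.0 10.0 z [213. 233. 255.]
-20 24 y -22.0 10.0 z [216. 241. 249.]
-14 41 y -21.0 11.0 z [216. 230. 238.]
-8 46 y -22.0 18.0 z [201. 223. 234.]
-2 36 y -20.0 19.0 z [200. 212. 227.]
```

View pics/b16.png

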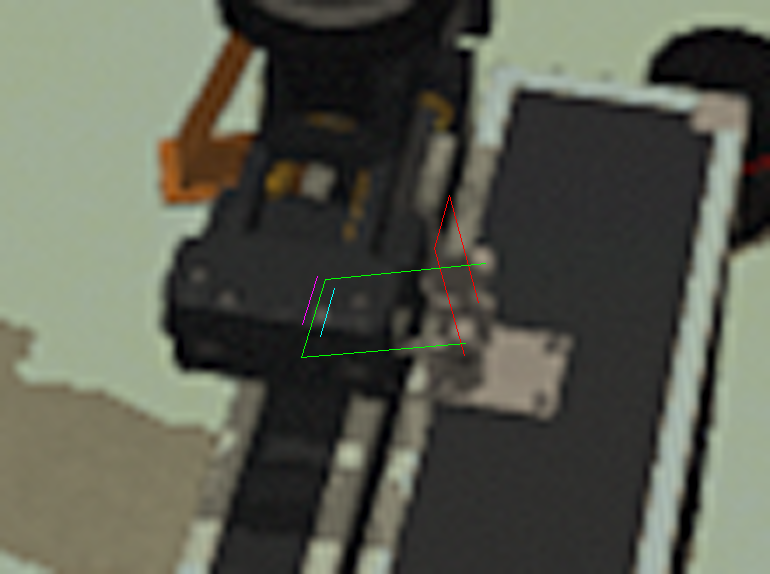

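>>> send_rows(moves=[0.0015, 0, 0, 0, 0, 0, 0.003, 0, 0, 0, 0, 0, 0.004, 0, 0, 0, 0, 0, 0.0045, 0, -0.001, 0, 0, 0, 0.0045, 0, -0.001, 0, 0, 0])

```text
clock: 21.4
tool_pos: [0.5179, -0.1043, 0.2306]
eef_rot: [0.995, -0.102, -0.002, 0.001]
contact_force: [-5.2, 1.2, -5.8]
opening: 0.437
```

```bash
python3 -c "
from h import *
where();strip('side',zmax=262);s=imaging.snapshot('side');overlay(s,1.77,1.77-.35,'b17.png')"
```

```text
clock 21.4 tip case [-4.220e+01  2.000e-01  2.056e+02] F [-5.2  1.2 -5.8] op 0.437 rot [0.2 0.2 0.1]
-56 2 y 17.0 18.0 z [244. 245. 246.]
-50 7 y 18.0 22.0 z [241. 247. 249.]
-44 3 y 18.0 21.0 z [243. 248. 249.]
-20 7 y -21.0 17.0 z [215. 217. 217.]
-14 15 y -20.0 8.0 z [217. 259. 262.]
-8 62 y -22.0 10.0 z [201. 233. 260.]
-2 48 y -22.0 19.0 z [200. 223. 234.]
4 6 y -20.0 18.0 z [220. 222. 224.]
```

View pics/b17.png

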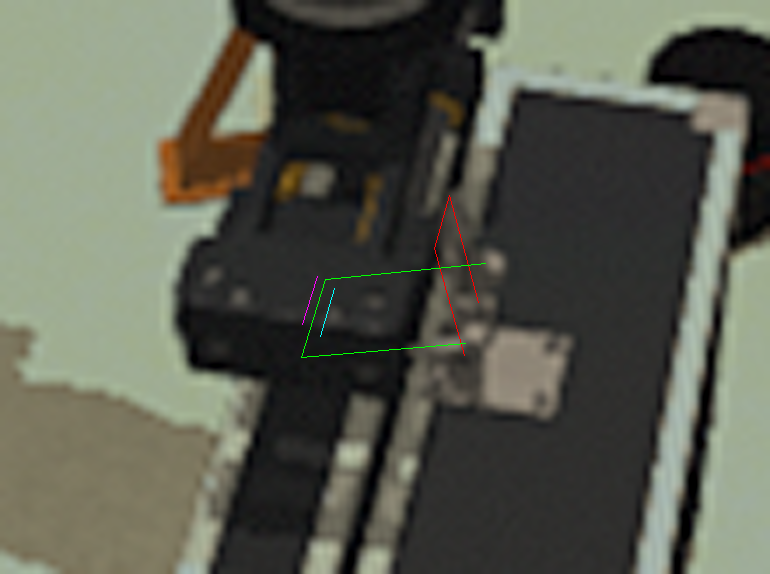

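>>> send_rows(moves=[0, 0, -0.0015, 0, 0, 0, 0.0005, 0, -0.003, 0, 0, 0, 0.001, 0, -0.004, 0, 0, 0, 0.002, 0, -0.0045, 0, 0, 0, 0.003, 0, -0.0045, 0, 0, 0])

```text
clock: 21.92
tool_pos: [0.5195, -0.1047, 0.235]
eef_rot: [0.995, -0.102, -0.003, 0.001]
contact_force: [-7.8, 2.0, -1.3]
opening: 0.437
```

```bash
python3 -c "
from h import *
where();strip('side',zmax=266);s=imaging.snapshot('side');overlay(s,1.6,1.6-.3,'b18.png')"
```

```text
clock 21.92 tip case [-4.08e+01  2.00e-01  2.10e+02] F [-7.8  2.  -1.3] op 0.437 rot [0.2 0.4 0.1]
-50 7 y 17.0 21.0 z [247. 252. 254.]
-44 6 y 16.0 21.0 z [248. 252. 255.]
-20 5 y -19.0 16.0 z [214. 217. 219.]
-14 9 y -20.0 16.0 z [216. 218. 220.]
-8 24 y -22.0 16.0 z [200. 220. 264.]
-2 72 y -22.0 12.0 z [200. 230. 264.]
4 17 y -21.0 18.0 z [216. 223. 231.]
```

View pics/b18.png

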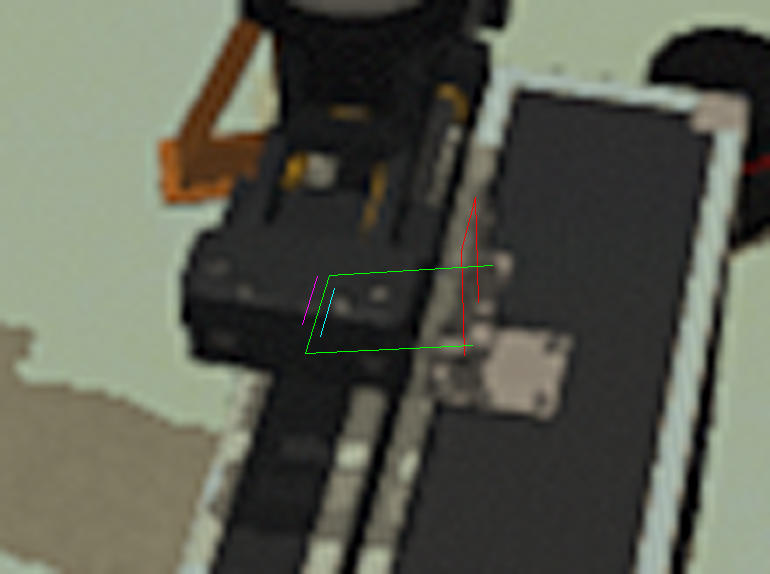

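>>> send_rows(moves=[0.001, 0, 0, 0, 0, 0, 0.002, 0, 0, 0, 0, 0, 0.0025, 0, 0, 0, 0, 0, 0.0025, 0, 0, 0, 0, 0, 0.0025, 0, 0, 0, 0, 0])

```text
clock: 22.43
tool_pos: [0.5198, -0.1047, 0.2349]
eef_rot: [0.995, -0.102, -0.006, 0.001]
contact_force: [-8.4, 2.4, -0.8]
opening: 0.44
```

```bash
python3 -c "
from h import *
where();strip('side',zmax=266)"
```

```text
clock 22.43 tip case [-4.050e+01  2.000e-01  2.099e+02] F [-8.4  2.4 -0.8] op 0.44 rot [0.2 0.6 0.1]
-50 8 y 18.0 21.0 z [247. 251. 255.]
-44 5 y 18.0 21.0 z [247. 251. 253.]
-20 5 y -21.0 17.0 z [215. 216. 217.]
-14 8 y -21.0 17.0 z [215. 218. 220.]
-8 23 y -22.0 17.0 z [201. 219. 264.]
-2 75 y -22.0 11.0 z [200. 231. 266.]
4 17 y -21.0 16.0 z [217. 222. 233.]
```

>>> send_rows(moves=[0, 0, 0, 0, 0, 0, 0, 0, 0, 0, 0, 0, 0, 0, 0, 0, 0, 0, 0, 0, -0.03, 0, 0, 0, -0.02, 0, -0.065, 0, 0, 0], claw=-0.3)

```text
clock: 22.9
tool_pos: [0.5044, -0.1011, 0.3002]
eef_rot: [0.995, -0.102, -0.004, 0.001]
contact_force: [0.4, -1.2, 0.8]
opening: 0.652
```

>>> send_rows(moves=[-0.02, 0, -0.01, 0, 0, 0, -0.05, 0, -0.01, 0, 0, 0, -0.05, 0, -0.01, 0, 0, 0, -0.05, 0, -0.01, 0, 0, 0, -0.05, 0, -0.01, 0, 0, 0], claw=1)

```text
clock: 23.32
tool_pos: [0.4573, -0.0913, 0.3113]
eef_rot: [0.995, -0.102, -0.002, 0.001]
contact_force: [0.2, -0.0, -0.4]
opening: 0.292
```

```bash
python3 -c "
from h import *
where();strip('side',zmax=266);s=imaging.snapshot('side');overlay(s,1.5,1.5-.28,'b19.png');save(s,'b19r.png',(230,190,340,272),7)"
```

```text
clock 23.32 tip case [-104.3    0.6  286.3] F [ 0.2 -0.  -0.4] op 0.292 rot [0.1 0.2 0.1]
-62 7 y -14.0 10.0 z [209. 211. 213.]
-56 30 y -22.0 17.0 z [201. 210. 213.]
-50 18 y -20.0 17.0 z [201. 207. 212.]
-44 7 y -21.0 17.0 z [206. 209. 211.]
-38 4 y -20.0 16.0 z [210. 211. 212.]
-32 9 y -21.0 18.0 z [211. 213. 216.]
-26 6 y -21.0 17.0 z [212. 215. 216.]
-20 10 y -21.0 18.0 z [214. 216. 219.]
-14 8 y -20.0 16.0 z [216. 218. 220.]
-8 22 y -19.0 18.0 z [202. 218. 264.]
-2 73 y -22.0 11.0 z [201. 231. 265.]
4 19 y -22.0 18.0 z [216. 223. 232.]
```

View pics/b19.png

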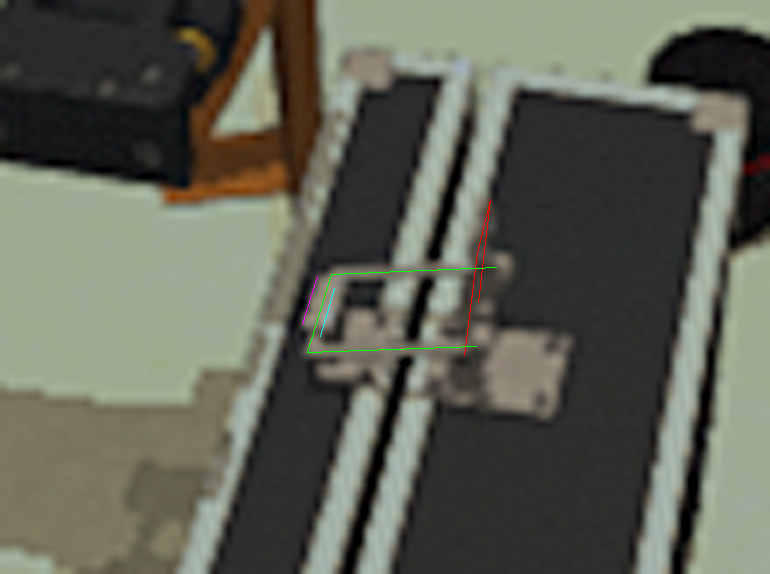

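View pics/b19r.png

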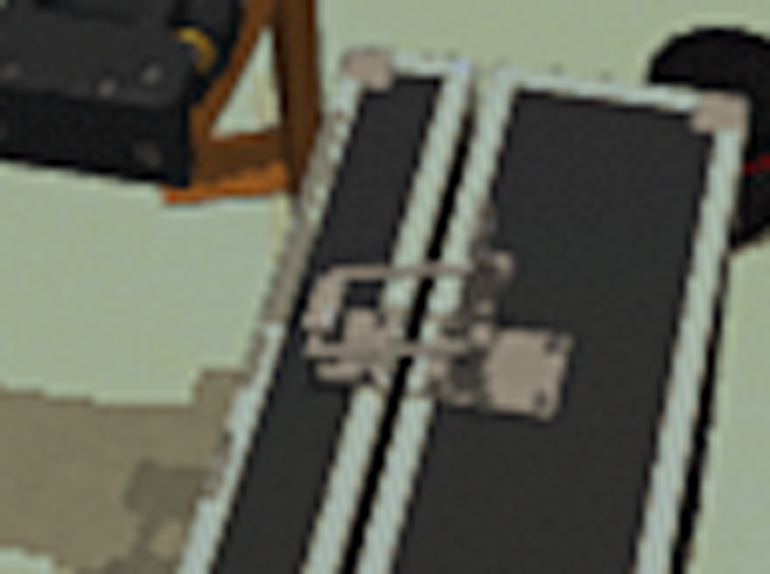

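The bar is hooked right under the lip, with the lever about upright. Now I'll push the lever over with closed jaws.

```bash
python3 -c "
from h import *
print(rel([-40,0,254]))"
```

```text
(array([64.5,  0.7, 31.4]), array([0.1, 0.3, 0.1]))
```

>>> send_rows(moves=[0.012, 0, 0.008, 0, 0, 0, 0.025, 0, 0.018, 0, 0, 0, 0.038, 0, 0.028, 0, 0, 0, 0.052, 0, 0.032, 0, 0, 0, 0.064, 0, 0.032, 0, 0, 0], claw=1)

```text
clock: 23.83
tool_pos: [0.5211, -0.1045, 0.2769]
eef_rot: [0.995, -0.102, -0.003, 0.001]
contact_force: [-0.1, -1.3, 0.3]
opening: 0.005
```

```bash
python3 -c "
from h import *
where();print(rel([-3,0,254]))"
```

```text
clock 23.83 tip case [-39.2   0.7 251.9] F [-0.1 -1.3  0.3] op 0.005 rot [0.2 0.4 0.1]
(array([36. ,  0.8, -2.4]), array([0.2, 0.4, 0.1]))
```

>>> send_rows(moves=[0.012, 0, 0, 0, 0, 0, 0.022, 0, -0.001, 0, 0, 0, 0.03, 0, -0.001, 0, 0, 0, 0.037, 0, -0.001, 0, 0, 0, 0.042, 0, 0, 0, 0, 0])

```text
clock: 24.25
tool_pos: [0.5607, -0.1127, 0.2752]
eef_rot: [0.995, -0.102, -0.007, 0.001]
contact_force: [-6.5, 1.2, -2.4]
opening: 0.005
```

```bash
python3 -c "
from h import *
where();strip('side',zmax=266);s=imaging.snapshot('side');save(s,'b20.png',(230,190,340,272),7)"
```

```text
clock 24.25 tip case [  1.    0.7 250.2] F [-6.5  1.2 -2.4] op 0.005 rot [0.2 0.7 0.1]
-62 1 y -4.0 -4.0 z [209. 209. 209.]
-56 17 y -21.0 0.0 z [204. 210. 212.]
-50 22 y -21.0 6.0 z [201. 207. 213.]
-44 4 y -20.0 -18.0 z [207. 208. 210.]
-38 3 y -21.0 -20.0 z [209. 211. 212.]
-32 4 y -21.0 -20.0 z [210. 211. 212.]
-26 5 y -22.0 -19.0 z [211. 213. 216.]
-20 6 y -21.0 -19.0 z [212. 213. 217.]
-14 3 y -22.0 -20.0 z [216. 217. 218.]
-8 14 y -22.0 -3.0 z [201. 215. 218.]
-2 19 y -21.0 -10.0 z [200. 219. 225.]
4 17 y -22.0 -13.0 z [214. 222. 227.]
10 1 y -15.0 -15.0 z [220. 220. 220.]
```

View pics/b20.png

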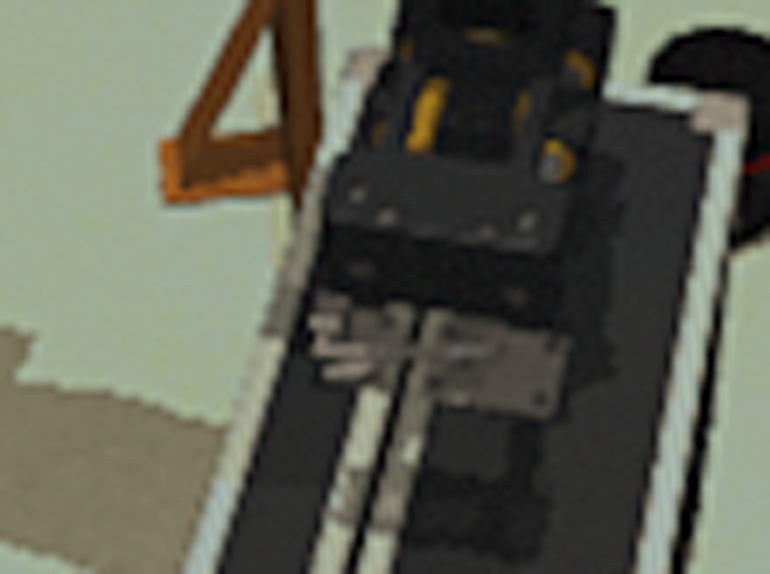

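>>> send_rows(moves=[0.005, 0, 0, 0, 0, 0, 0.01, 0, 0.0015, 0, 0, 0, 0.014, 0, 0.004, 0, 0, 0, 0.0175, 0, 0.007, 0, 0, 0, 0.02, 0, 0.01, 0, 0, 0])

```text
clock: 24.77
tool_pos: [0.5791, -0.1166, 0.2647]
eef_rot: [0.995, -0.102, -0.007, 0.001]
contact_force: [-5.0, 1.0, 0.4]
opening: 0.003
```

```bash
python3 -c "
from h import *
where();strip('side',zmax=266)
print(rel([28.8,0,229]))"
```

```text
clock 24.77 tip case [ 19.8   0.7 239.7] F [-5.   1.   0.4] op 0.003 rot [0.2 0.8 0.1]
-56 14 y -20.0 8.0 z [207. 212. 212.]
-50 38 y -21.0 17.0 z [203. 210. 213.]
-44 11 y -22.0 18.0 z [204. 207. 210.]
-38 2 y -21.0 -18.0 z [208. 208. 208.]
-32 3 y -21.0 -19.0 z [208. 208. 210.]
-26 4 y -21.0 -20.0 z [206. 209. 210.]
-20 5 y -21.0 -19.0 z [209. 210. 213.]
-14 4 y -21.0 -12.0 z [208. 211. 211.]
-8 10 y -22.0 -12.0 z [210. 212. 214.]
-2 12 y -20.0 -12.0 z [201. 212. 217.]
4 8 y -21.0 -14.0 z [207. 215. 216.]
10 8 y -21.0 -15.0 z [209. 215. 217.]
(array([ 8.2,  0.7, 10.2]), array([0.2, 0.8, 0.1]))
```

>>> send_rows(moves=[0.0045, 0, 0.004, 0, 0, 0, 0.008, 0, 0.009, 0, 0, 0, 0.0105, 0, 0.014, 0, 0, 0, 0.012, 0, 0.019, 0, 0, 0, 0.013, 0, 0.024, 0, 0, 0])

```text
clock: 25.23
tool_pos: [0.5936, -0.1197, 0.2403]
eef_rot: [0.995, -0.102, -0.005, 0.001]
contact_force: [-3.5, 0.8, 23.0]
opening: 0.004
```

```bash
python3 -c "
from h import *
where();strip('side',zmax=266)
s=imaging.snapshot('side');save(s,'b21.png',(230,190,340,272),7);print(rel([33,0,211.5]))"
```

```text
clock 25.23 tip case [ 34.8   0.7 215.3] F [-3.5  0.8 23. ] op 0.004 rot [0.2 0.6 0.1]
-56 18 y -21.0 17.0 z [205. 210. 213.]
-50 38 y -21.0 17.0 z [201. 209. 214.]
-44 8 y -21.0 16.0 z [200. 207. 208.]
-38 7 y -21.0 17.0 z [205. 206. 208.]
-32 11 y -20.0 19.0 z [204. 205. 208.]
-26 4 y -21.0 17.0 z [205. 205. 208.]
-20 6 y -20.0 17.0 z [201. 206. 208.]
(array([-2. ,  0.7,  4.6]), array([0.2, 0.6, 0.1]))
```

View pics/b21.png

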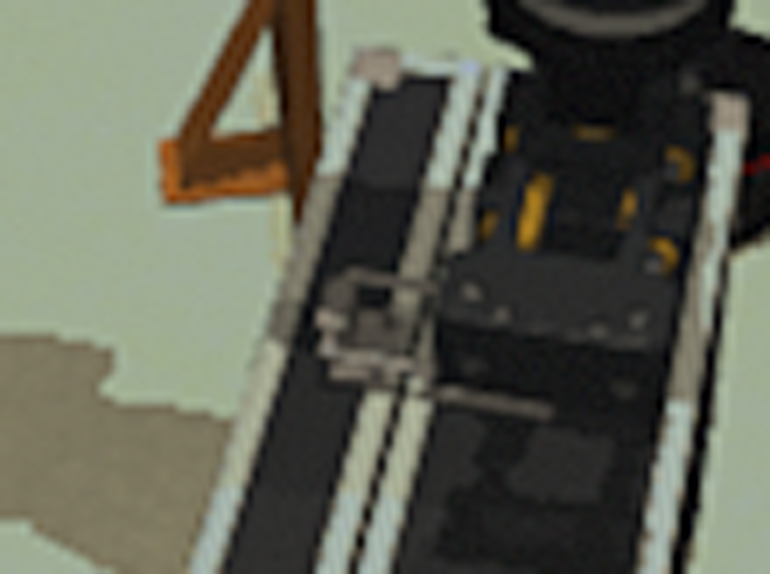

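>>> send_rows(moves=[0, 0, 0.001, 0, 0, 0, 0, 0, 0.002, 0, 0, 0, 0, 0, 0.002, 0, 0, 0, 0, 0, -0.02, 0, 0, 0, 0, 0, -0.05, 0, 0, 0])

```text
clock: 25.75
tool_pos: [0.593, -0.1194, 0.2896]
eef_rot: [0.995, -0.102, -0.007, 0.001]
contact_force: [1.2, -1.2, -1.0]
opening: 0.008
```

>>> send_rows(moves=[0, 0, -0.03, 0, 0, 0, -0.03, 0.02, -0.06, 0, 0, 0, -0.06, 0.04, -0.06, 0, 0, 0, -0.1, 0.05, -0.06, 0, 0, 0, -0.13, 0.06, -0.06, 0, 0, 0])

```text
clock: 26.17
tool_pos: [0.4522, -0.1528, 0.3522]
eef_rot: [0.995, -0.103, -0.007, 0.001]
contact_force: [-0.7, -0.6, 0.3]
opening: 0.009
```

```bash
python3 -c "
from h import *
where();strip('side',zmax=266)
s=imaging.snapshot('side');overlay(s,0.0,0.0,'b22.png',lid=.004)
R=s
t=imaging.snapshot('top');save(t,'b22t.png')
P=tocase(cloud(s,np.ones(s['depth'].shape,bool)));
"
```

```text
clock 26.17 tip case [-96.9 -60.7 327.2] F [-0.7 -0.6  0.3] op 0.009 rot [0.2 0.7 0. ]
-56 15 y -19.0 10.0 z [206. 211. 212.]
-50 38 y -20.0 16.0 z [201. 209. 213.]
-44 9 y -21.0 18.0 z [205. 207. 208.]
-38 6 y -21.0 17.0 z [205. 206. 208.]
-32 10 y -21.0 17.0 z [204. 206. 208.]
-26 6 y -21.0 16.0 z [203. 205. 208.]
-20 11 y -21.0 18.0 z [203. 206. 208.]
-14 5 y -22.0 18.0 z [205. 207. 208.]
-8 29 y -22.0 10.0 z [202. 210. 215.]
-2 33 y -21.0 18.0 z [205. 212. 216.]
4 32 y -22.0 18.0 z [201. 212. 216.]
10 37 y -21.0 19.0 z [202. 212. 215.]
16 25 y -15.0 10.0 z [205. 213. 215.]
22 21 y -14.0 10.0 z [210. 213. 215.]
28 20 y -14.0 9.0 z [209. 212. 215.]
34 20 y -13.0 9.0 z [211. 213. 216.]
40 22 y -13.0 9.0 z [212. 214. 217.]
46 19 y -12.0 11.0 z [213. 216. 218.]
52 3 y -8.0 3.0 z [213. 218. 219.]
```

View pics/b22.png

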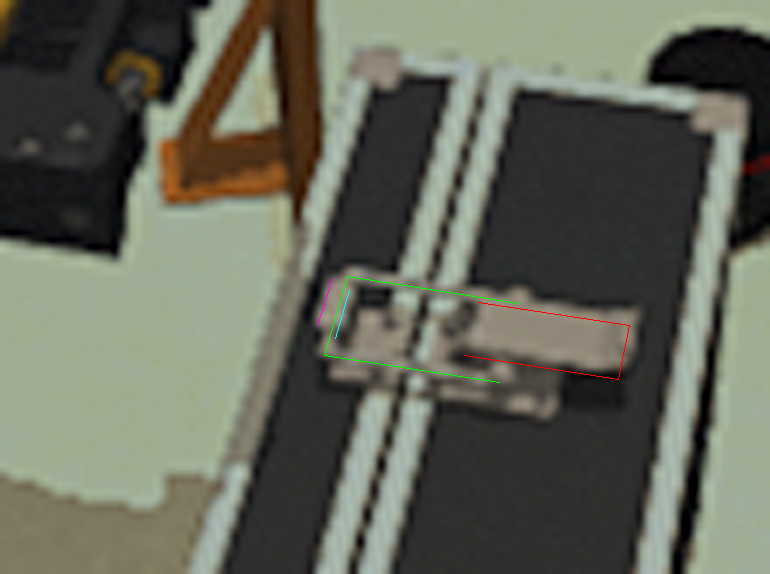

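View pics/b22t.png

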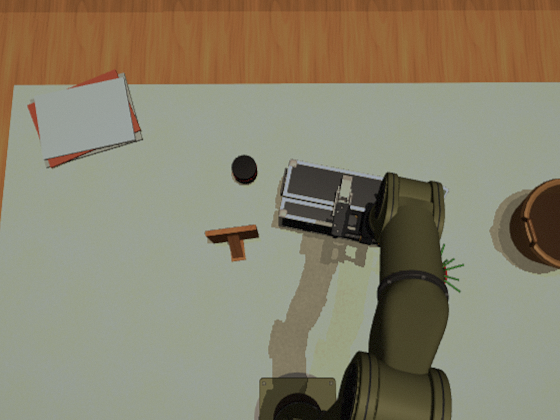

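```bash
python3 -c "
from h import *
print(r.finish_job()); where()"
```

```text
the job is handed in; nothing more can be done
None
the job is handed in; nothing more can be done
```

The catch is fastened and the job is handed in at about 26 s of the 58 s allowed. The loop is hooked behind the keeper under its lip, the lever is flat past centre, and the lid is pulled shut.

**Last checks, before handing in:**
- **Lever:** depth shows it level, its top at 212–213 mm along its length and rising only at the upturned tip. That fits a lever angle of about 0.
- **Loop and lid:** the loop legs run level at about 206 mm to the bar under the lip. The picture matches the predicted shut position, with the seam narrowed to its closed width.
- **Gripper:** it was clear of everything, with no force above sensor noise.
- **Other objects:** in the final pictures the lens and picture stand where they were. The arm hid most of the plant and the remote in the last top view, so I did not confirm those two, but the arm never went near them at low height.

**What went wrong on the way:**
- The first push back on the lever pressed it onto its stop at 2.4 rad.
- The second push jammed along the lever's axis, with about 51 N at the wrist (40 N of it along x). The fingers carried it, not the gripper's body as far as I can tell, but I could not measure that separately against the 40 N limit.
- The bar first stuck low on the keeper's face. I gripped the loop's legs and lifted it under the lip before closing.
- My first fit of the case was about 2 mm off sideways, which I corrected from the grip on the lever.

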